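# Load and lock the cage-rail drilling jig

### The job

Get the drilling jig ready: put the short offcuts that lie on it into the scrap tray, and slide every long cage rail fully home under the jig's overhanging lip, one to a lane. Then, with the T-key, turn the square stem down in the jig's tower clockwise as far as it goes, so that the gate rises behind the rails, and put the key back upright in its stand. Leave the other things on the bench where they are.

Things in the scene. Friction and masses are not known exactly. Their poses are not given: they have to be found in the camera images.
- jig: Fixed aluminium drilling jig (place and yaw vary). Origin: underside, below the middle of three lanes; x = slide-in direction, away from the robot; y across the lanes. Base plate x -110..90, y -240..105 mm, top face at z 12 mm, open from above before x = 30. Lanes run along x, centred at y = -72, 0, +72 mm. A rail fully home touches the stop at x = 70: its centre is then at x = 10 mm.
- lip_edge (a point): Middle of the lip's lower front edge, at jig (30, 0, 37) mm. The lip, 208 mm wide, overhangs all pockets from jig x = 30 to 90 mm: underside 25 mm above the plate, top 37 mm above it. Under it each lane ends in an undercut pocket 34 mm wide and 40 mm deep, between dark guide blocks (x 30..70 mm, 38 mm wide between the lanes), with the stop face at x = 70 mm.
- tower_mouth (a point): Centre of the open top of the lock tower, at jig (0, -200, 115) mm: a grey square upright tube 58 mm outside, 46 mm inside, sides parallel to the jig's x and y, on the jig plate beside the lanes. The stem is at its bottom.
- stem (a joint): Brass square stem, 14 mm across, with a conical tip, upright at the bottom of the tower shaft; turns about the vertical. 0 = unlocked, its faces parallel to the jig's x and y; grows clockwise seen from above to a hard stop at 1.4 rad (locked). Starts between 0 and 0.25, stays where it is left, turns with about 0.15 N m. It drives the gate up.
- stem_top (a point): Tip of the square stem on the tower axis, 48 mm above the bench, 67 mm below the tower's mouth; the top 6 mm are the cone. When fully engaged the bottom of the key's socket is 15 to 18 mm above the bench.
- gate_top (a point): Middle of the top edge of the gate, a dark steel bar 10 x 196 mm across all three lanes at jig x = -68..-58 mm. Sunk 1 to 3.5 mm below the plate's face while unlocked, 10 mm above it when locked, 8 mm behind the tails of rails that touch the stop. A rail not home lies over the gate and keeps it from rising.
- scrap_tray: Fixed grey open tray 160 x 160 x 35 mm, 4 mm walls, floor 4 mm thick; origin centre of underside, x and y along its sides.
- t_key: Steel T-key, 350 g, upright in its stand. Origin: centre of its lower end, z up the shank. Square socket at the lower end: 26.5 mm outside over its lowest 62 mm, 17 mm inside, 30 mm deep, faces parallel to the key's x and y (fits the stem in four yaws, play about 0.25 rad either way). Round 12 mm shank; crossbar 100 x 16 x 16 mm along the key's x at z = 150..166 mm.
- key_stand: Fixed dark wooden stand of the T-key: foot 90 x 90 x 10 mm with a square well 32 mm inside, 50 mm outside, rim at z = 70 mm, floor at z = 10 mm. Origin centre of underside; the well's faces are parallel to its x and y.
- offcut1: Offcut: short waste piece of the same wood, 70 x 26 x 20 mm, 30 g, lying on the open part of the jig plate. Origin centre of underside, x along its length.
- offcut2: Offcut: short waste piece of the same wood, 70 x 26 x 20 mm, 30 g, lying on the open part of the jig plate. Origin centre of underside, x along its length.
- rail1: Long wooden cage rail 120 x 28 x 22 mm, 60 g, with a row of five small dark holes on top; lying flat on the bench. Origin centre of underside, x along its length; both ends are alike. Absent in some starts (None from the start).
- rail2: Long wooden cage rail 120 x 28 x 22 mm, 60 g, with a row of five small dark holes on top; lying flat on the bench. Origin centre of underside, x along its length; both ends are alike. Absent in some starts (None from the start).
- rail3: Long wooden cage rail 120 x 28 x 22 mm, 60 g, with a row of five small dark holes on top; lying flat on the bench. Origin centre of underside, x along its length; both ends are alike. Absent in some starts (None from the start).
- tape_roll: Bystander, to be left alone: cardboard-coloured ring 64 mm across, 25 mm high.
- glue_bottle: Bystander, to be left alone: white bottle 56 mm across, 150 mm tall.
- frame_clamp: Bystander, to be left alone: flat dark steel C-clamp about 180 x 90 mm.
- mug: Bystander, to be left alone: white mug 80 mm across, 90 mm tall.
- hammer: Bystander, to be left alone: hammer lying down.
- pin_jar: Bystander, to be left alone: glass jar 60 mm across, 70 mm tall.
- brush: Bystander, to be left alone: brush lying down.
There are look-alikes about, which are no part of the job. What is shaped like the rail2 but turquoise or yellow is not meant.

How it is judged:
On the way, in this order (a step that is already met when the one before it is completed fails the run):
1. every rail is fully home under the lip while the stem is still unlocked (x of rail1 in the frame of jig between 0.004 and 0.02 m and y of rail1 in the frame of jig between -0.09 and 0.09 m and z of rail1 in the frame of jig between 0.008 and 0.017 m and angle between the x axis of each of rail1, rail2, rail3 and the x axis of jig, either way round below 0.1 rad and x of rail2 in the frame of jig between 0.004 and 0.02 m and y of rail2 in the frame of jig between -0.09 and 0.09 m and z of rail2 in the frame of jig between 0.008 and 0.017 m and x of rail3 in the frame of jig between 0.004 and 0.02 m and y of rail3 in the frame of jig between -0.09 and 0.09 m and z of rail3 in the frame of jig between 0.008 and 0.017 m and value of joint stem below 0.45 rad), for 0.2 s.
2. the T-key's socket sits on the square stem and has turned it clockwise to its stop (horizontal distance between t_key and stem_top below 0.01 m and height (world z) of t_key below 0.036 m and value of joint stem above 1.25 rad), for 0.2 s.
At the end, for the whole second after the job is handed in: Every rail present lies flat in its own lane, within 6 mm of the stop; both offcuts lie in the scrap tray; the stem is turned to 1.25 rad or more, with the gate up; the key stands upright (within 0.17 rad) at the bottom of its stand, at rest (x of rail1 in the frame of jig between 0.004 and 0.02 m and y of rail1 in the frame of jig between -0.09 and 0.09 m and z of rail1 in the frame of jig between 0.008 and 0.017 m and angle between the x axis of each of rail1, rail2, rail3 and the x axis of jig, either way round below 0.1 rad and x of rail2 in the frame of jig between 0.004 and 0.02 m and y of rail2 in the frame of jig between -0.09 and 0.09 m and z of rail2 in the frame of jig between 0.008 and 0.017 m and x of rail3 in the frame of jig between 0.004 and 0.02 m and y of rail3 in the frame of jig between -0.09 and 0.09 m and z of rail3 in the frame of jig between 0.008 and 0.017 m and x of offcut1 in the frame of scrap_tray between -0.078 and 0.078 m and y of offcut1 in the frame of scrap_tray between -0.078 and 0.078 m and height (world z) of each of offcut1, offcut2 below 0.03 m and x of offcut2 in the frame of scrap_tray between -0.078 and 0.078 m and y of offcut2 in the frame of scrap_tray between -0.078 and 0.078 m and horizontal distance between t_key and key_stand below 0.012 m and z of t_key in the frame of key_stand below 0.018 m and angle between t_key's own z axis and vertical below 0.17 rad and linear speed of t_key below 0.02 m/s and value of joint stem above 1.25 rad); the robot touches nothing.
It fails at once if another thing on the bench was moved by more than 4 cm (distance of any of tape_roll, glue_bottle, frame_clamp, mug, hammer, pin_jar, brush from where it was at the start of the episode above 0.04 m).
Of rail1, rail2, rail3 only 2 to 3 are there at a start; the rules pass over those that are not, and their reading is None.
At some moment in a run one of rail1, rail2, rail3, offcut1, offcut2 may be knocked a few centimetres aside while the robot is not near it.
It also fails if it takes over 210 s, if anything falls off the work surface, if the arm or the gripper's body presses on something with over 40 N, if the wrist force passes 120 N, or if a joint passes its speed limit or range.

### The arm

A 6-joint arm with a two-finger parallel gripper is mounted at the origin on the work surface. World frame = base frame: x ahead of the robot, y to its left, z up, the work surface at z = 0. Lengths are in m, angles in rad, forces in N, time in s.
With the tool pointing down it reaches from about 0.425 to 0.95 m from the base axis. Payload 3.5 kg.
Tool frame: the origin (TCP) lies on the front face of the gripper's body, between the roots of the fingers; the fingertips stand 73 mm ahead of it and the grasp point (between the pads) lies 54 mm ahead of it; z points along the fingers, y is the direction in which the jaws open and shut (so a half turn about z gives the same grasp; the last joint's range is limited). The gripper opens to 85 mm and grips with 20 to 120 N. Pads are 22 mm wide; open, the fingers measure 114 mm over their backs; the gripper's body (76 mm by 85 mm) begins 54 mm behind the grasp point. The pads swing forward as they close: fully open they stand 13 mm farther back than shut.
Start: joints at [-1.395, 0.286, 1.577, -0, 1.279, -0.15], TCP at [0.216, -0.639, 0.304] pointing down, gripper open.
Joint ranges: [-2.77, 2.77], [-0.9, 2.22], [0.21, 2.48], [-1.53, 4.67], [0.24, 2.81], [-2.84, 2.84]. Speed limits (rad/s): [2.79, 2.79, 3.14, 3.14, 3.14, 3.14].

### API

Orientations are given as a unit quaternion [x, y, z, w].
In Python, from plant import observe, camera, sign_off gives the robot as it stands.
- The arm moves only by the tool move_arm, never from a script. Its arguments are lists of equal length, an entry for each row: "slide": the shift along the world's x, y, z in m, a list of three; "roll": the turn about the world's z in rad. In form: {"slide": [[tx, ty, tz], ...], "roll": [roll, ...]}. A call has 1 to 12 rows; each row shifts and turns the commanded pose from where the row before left it; what a row does not reach is not made up. A row lasts 1/12 s, in which the tool goes at most 41.7 mm and 7.16 degrees, less where a joint would pass 70% of its speed; a pose out of reach is approached as far as the arm can. A call is refused whole if a number of a shift passes 0.0417 or a number of a turn 0.125, either way. A call with a gripper value outside its range is refused whole. "gripper" is the closure, from 0 (fully open) to 1 (shut), set as the call begins (left out, the last holds). The fingers move at their own pace and stop on an object; "grip_force" is the grip in N (left out, the last holds). Time passes only in rows, so rows that do not move let the fingers close. It gives the time, the measured TCP pose, the force and the opening at its end, in the units of the state.
- observe(): the state, without advancing time (a new reading comes with each control period).
- camera(name): name is "scene" or "top"; returns a dict with "pixels" (420x560x3 uint8, red, green, blue), "camera_matrix" (3x3 intrinsics, pixels), "T" (4x4, takes a point from camera to world coordinates). Camera axes: x right, y up, looking along -z (the intrinsics and any distortion apply to the point x, -y, -z); pixel columns grow to the right and rows downward; lengths in m; the calibration is good to about 2 mm. A picture is of the moment at which its call begins. There is no depth.
- sign_off(): hands the job in, once; it reports no verdict.
The state is a dict: "clock": time; "q": joint angles; "joint_vel": joint speeds; "joint_efforts": joint torques, N m; "tcp_pos": TCP position; "orientation": TCP orientation; "contact_force": force on the tool from outside, world axes, zero at the start; "wrist_torque": the same for the moment, N m; "finger_gap": opening from 0.0 (shut) to 1.0 (fully open).
Only numpy, scipy, OpenCV 4.12 (cv2) and the standard library are available. Lean on these libraries where they do the work, as an engineer would, in place of code of your own. Each camera call takes 0.05 s, during which the arm holds its last target. There are 200 camera calls.

## Working session

There is one attempt and no reset: what is moved stays moved. The work goes in short steps, Python scripts to look and compute and a tool call to move; the robot and the scene stay as the last step left them, time stands still between calls to the robot, and variables do not carry over. Pictures are saved under pics/ and viewed, on a budget of 14 in all, crops included, one or two more only if the job needs it, and the job is handed in when it is done.

Besides the shell and the picture viewer there is one more tool, called after ">>>" as name([rows], argument=value, ...), one row to a line, values as JSON. move_arm: Moves the arm, as the interface text tells. Its arguments: {"type":"object","properties":{"slide":{"type":"array","items":{"type":"array","items":{"type":"number"}}},"roll":{"type":"array","items":{"type":"number"}},"gripper":{"type":"number"},"grip_force":{"type":"number"}},"required":["slide","roll"]}

```bash
ls; mkdir -p pics; python3 - <<'E'
from plant import observe, camera
import cv2,numpy as np
print(observe())
for n in ("scene","top"):
    c=camera(n); cv2.imwrite(f"pics/{n}0.png",cv2.resize(c["pixels"][:,:,::-1],(800,600),interpolation=cv2.INTER_CUBIC)); cv2.imwrite(f"{n}0raw.png",c["pixels"][:,:,::-1])
    print(n,c["camera_matrix"].tolist(),np.round(c["T"],4).tolist(), [k for k in c])
E
```

```text
pics
{'clock': 0.0, 'q': array([-1.39496325e+00,  2.87193775e-01,  1.57819318e+00, -1.78175252e-05,
        1.27860013e+00, -1.49992237e-01]), 'joint_vel': array([-0.00120877, -0.00055207, -0.0005921 , -0.00039037, -0.00045116,
       -0.00194035]), 'joint_efforts': array([-5.65456285e-04, -4.05981731e+01, -2.92626411e+01, -8.85117583e-05,
        5.82960929e-03,  9.15790324e-07]), 'tcp_pos': array([ 0.21600421, -0.63898528,  0.30251947]), 'orientation': array([ 9.86757932e-01,  1.62195408e-01, -2.39955038e-05, -1.19700885e-03]), 'contact_force': array([ 0.01718733, -0.28495439,  0.15911425]), 'wrist_torque': array([ 0.02422446, -0.0081561 , -0.05555933]), 'finger_gap': 0.9999923640282308}
scene [[486.39524846172856, 0.0, 281.3408022289757], [0.0, 486.39524846172856, 212.0253911593432], [0.0, 0.0, 1.0]] [[0.7604, -0.4104, 0.5035, 1.1417], [0.6495, 0.4841, -0.5863, -0.6789], [-0.0031, 0.7728, 0.6346, 0.8769], [0.0, 0.0, 0.0, 1.0]] ['pixels', 'camera_matrix', 'T']
top [[461.1538898905241, 0.0, 285.49536398322994], [0.0, 461.1538898905241, 207.95423816980167], [0.0, 0.0, 1.0]] [[-0.0123, 0.9883, -0.1519, 0.3065], [-0.9998, -0.0095, 0.0191, 0.0393], [0.0175, 0.1521, 0.9882, 1.5171], [0.0, 0.0, 0.0, 1.0]] ['pixels', 'camera_matrix', 'T']
```

View pics/scene0.png

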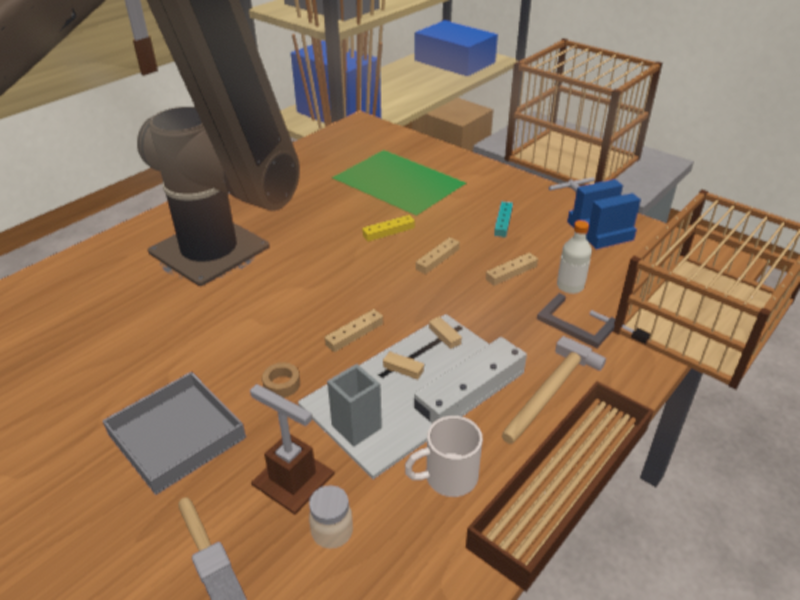

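View pics/top0.png

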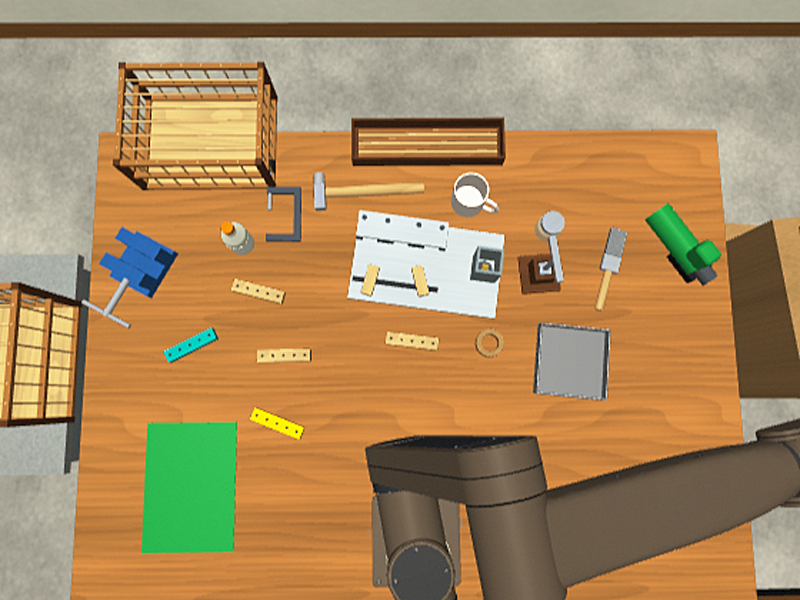

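Image 1 (scene): jig (430,390), tower (355,400), key in stand (288,440), tray (175,430). Wooden rails are at (355,329), (438,254) and (512,267); the offcuts are at (403,364) and (446,331). Image 2 (top): rails at (257,291), (283,355), (412,341); offcuts at (371,279), (420,280); tower (487,263); key (543,265); tray (572,361).

Things that could be taken for a rail, in top pixels: turquoise (190,345) and yellow (276,423), both excluded by colour; the offcuts, which are short and have no holes; and the wooden strips in the dark box (428,140). The next step is close crops.

```bash
python3 - <<'E'
import cv2
a=cv2.imread("top0raw.png")[140:290,150:440]
b=cv2.imread("scene0raw.png")[150:360,170:385]
cv2.imwrite("pics/t1.png",cv2.resize(a,None,fx=2.75,fy=2.75,interpolation=cv2.INTER_CUBIC))
cv2.imwrite("pics/s1.png",cv2.resize(b,None,fx=2.8,fy=2.8,interpolation=cv2.INTER_CUBIC))
E
```

```text
(no output)
```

View pics/t1.png

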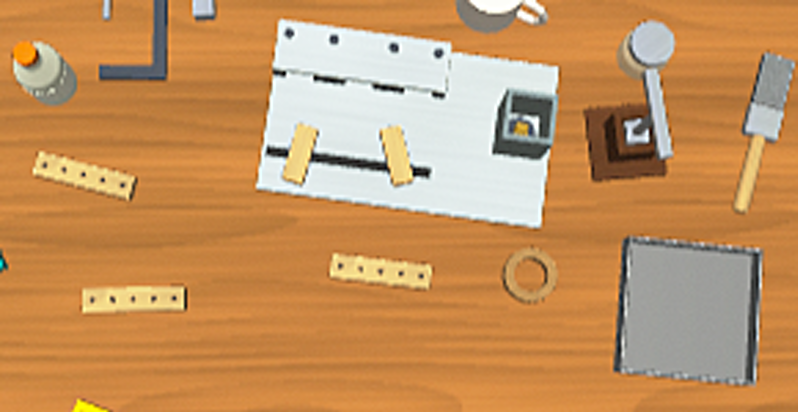

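View pics/s1.png

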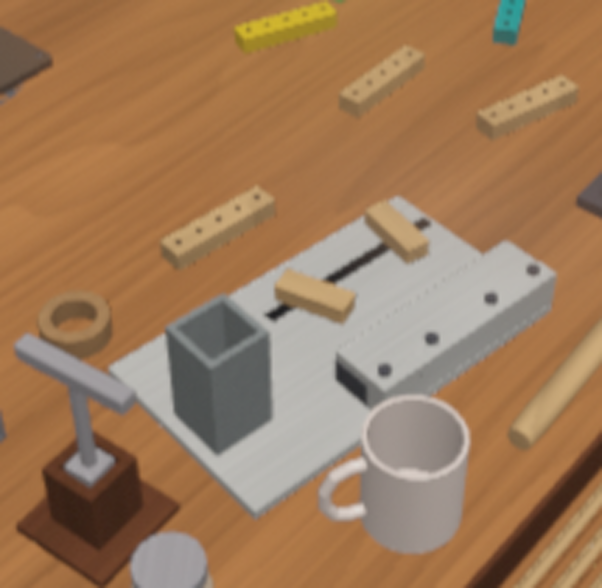

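Crop 3 confirms the three five-hole wooden rails at (84,175), (134,299) and (381,271), and the plain short offcuts at (301,154) and (397,156). In crop 4 they are at (528,105), (382,80), (218,228) and (397,224), (316,294). Now triangulating.

```bash
cat > h.py <<'E'
import numpy as np
from scipy.optimize import least_squares
K={'t':np.array([[461.15389,0,285.49536],[0,461.15389,207.95424],[0,0,1]]),'s':np.array([[486.39525,0,281.3408],[0,486.39525,212.02539],[0,0,1]])}
import json,os
if not os.path.exists('T.json'):
    from plant import camera
    json.dump({'t':camera('top')['T'].tolist(),'s':camera('scene')['T'].tolist()},open('T.json','w'))
T={k:np.array(v) for k,v in json.load(open('T.json')).items()}
C={'t':(150,140,2.75),'s':(170,150,2.8)}      # crop offsets/scale
def raw(c,u,v,crop=None):
    x,y,s=crop or C[c]; return np.array([x+(u+.5)/s-.5,y+(v+.5)/s-.5])
def proj(c,P):
    p=np.linalg.inv(T[c])@np.append(P,1); q=K[c]@np.array([p[0],-p[1],-p[2]]); return q[:2]/q[2]
def tri(a,b,ca=None,cb=None):
    f=lambda P:np.r_[proj('t',P)-raw('t',*a,ca),proj('s',P)-raw('s',*b,cb)]
    r=least_squares(f,[.6,0,.03]); return r.x,np.abs(r.fun).max()
def plane(c,uv,z,crop=None):
    p=raw(c,*uv,crop); f=lambda P:proj(c,[*P,z])-p
    return least_squares(f,[.6,0]).x
def fit(pts,free_z=False):   # pts: (cam,(local xyz mm),(u,v),[crop])
    def f(q):
        c,s=np.cos(q[2]),np.sin(q[2]); o=[]
        for p in pts:
            x,y,z=np.array(p[1])/1000.
            o.append(proj(p[0],[q[0]+c*x-s*y,q[1]+s*x+c*y,z+(q[3] if free_z else 0)])-raw(p[0],*p[2],p[3] if len(p)>3 else None))
        return np.concatenate(o)
    r=least_squares(f,[.6,-.1,-.1]+([0] if free_z else []),loss='soft_l1'); return r.x,f(r.x).reshape(-1,2)
E
python3 - <<'E'
from h import *
np.set_printoptions(precision=4,suppress=True)
jig=[('t',(-110,105,12),(257,189)),('t',(-110,-240,12),(542,228)),('t',(90,-240,12),(558,66)),('t',(90,104,49),(279,18)),('t',(90,-104,49),(451,43)),
('s',(-110,105,12),(398,196)),('s',(-110,-240,12),(110,368)),('s',(90,-240,12),(258,514)),('s',(90,104,49),(555,271)),('s',(30,104,49),(507,240)),('s',(30,-104,49),(337,352)),
('s',(-29,-171,115),(223,296)),('s',(-29,-229,115),(167,329)),('s',(29,-171,115),(270,338)),('s',(29,-229,115),(220,366)),('t',(29,-171,115),(508,87)),('t',(29,-229,115),(557,93))]
for z in (0,1):
    q,r=fit(jig,z); print('jig',q); 
print(r.T)
F=(0,0,800/560.)
tray=[('t',(80,80,35),(625,238)),('t',(80,-80,35),(762,250)),('t',(-80,-80,35),(754,384)),('t',(-80,80,35),(614,372)),
('s',(-80,80,35),(192,375),F),('s',(80,80,35),(244,432),F),('s',(80,-80,35),(158,487),F),('s',(-80,-80,35),(106,428),F)]
q,r=fit(tray,1);print('tray',q,abs(r).max())
st=[('t',(45,45,10),(585,108)),('t',(-45,-45,10),(667,173)),('t',(-45,45,10),(593,180)),('s',(-45,-45,10),(20,522)),('s',(45,45,10),(178,508)),('s',(45,-45,10),(103,583)),('s',(-25,-25,70),(46,465)),('s',(25,25,70),(138,460)),('s',(25,-25,70),(95,492))]
q,r=fit(st,1);print('stand',q);print(r.T)
for n,a,b in (('A',((44,164),(123,185)),((562,86),(495,120))),('B',((92,299),(175,298)),((412,56),(353,98))),('C',((341,266),(420,276)),((258,196),(178,242)))):
    P,e=tri(a[0],b[0]);Q,f=tri(a[1],b[1]);d=P-Q
    print(n,P,Q,(P+Q)/2,'len',np.linalg.norm(d),'yaw',np.arctan2(d[1],d[0]),e,f, 't-only', plane('t',a[0],.022),plane('t',a[1],.022))
for n,a,b,l in (('D',(301,154),(397,224),((293,182),(309,126))),('E',(397,156),(316,294),((403,184),(391,128)))):
    P,e=tri(a,b); u,v=[plane('t',x,.032) for x in l]; d=v-u; print(n,P,e,plane('t',a,.032),np.linalg.norm(d),np.arctan2(d[1],d[0]))
for a,b in (((658,113),(76,371)),((651,70),(125,400)),((666,157),(25,344))): print('key',*tri(a,b))
E
```

```text
jig [ 0.6335  0.0314 -0.1403]
jig [ 0.6329  0.0322 -0.1413 -0.0025]
[[-0.5024 -0.5225  0.1009 -0.3528 -0.1945 -0.1142 -0.7021 -0.3265  0.5831
  -0.3511 -0.3342  0.6952 -0.1736  0.605  -2.6114 -0.3633  0.2195]
 [-0.2057 -0.8226 -0.3851  0.7361 -0.1671 -0.1069  0.3072 -0.1515  1.0119
  -0.122  -0.1919 -0.4601  0.1878 -1.3926  1.8557 -0.2176  0.0047]]
tray [ 0.3869 -0.3601 -0.0989 -0.0183] 2.9604285411944318
stand [ 0.5946 -0.2953  0.0678 -0.0011]
[[-0.5085 -0.6775 -0.5763 -1.2686  1.5839 -0.2592 -0.8224  0.5138 -0.7811]
 [-0.6399  0.0873 -0.397   0.1089 -2.0958 -0.0763  1.1261 -1.1041  3.2301]]
A [0.5686 0.4027 0.0187] [0.5443 0.3101 0.014 ] [0.5564 0.3564 0.0164] len 0.09585665462458451 yaw 1.313696925055494 0.242725042108475 0.16615104017040494 t-only [0.5687 0.4024] [0.5425 0.3082]
B [0.4087 0.3437 0.0174] [0.4072 0.2451 0.0144] [0.4079 0.2944 0.0159] len 0.09867243971266082 yaw 1.556096913124494 0.3117912127106024 0.3721425750179037 t-only [0.4076 0.3421] [0.4076 0.245 ]
C [0.444  0.0508 0.0223] [ 0.4303 -0.0438  0.0196] [0.4372 0.0035 0.0209] len 0.09557363031831848 yaw 1.4263653374233676 0.31984284649752226 0.10422457412386166 t-only [0.4432 0.0499] [ 0.4304 -0.0433]
D [0.5777 0.0974 0.0309] 0.40601738863557557 [0.5762 0.0962] 0.07014889272355142 -0.2779332262794096
E [ 0.5755 -0.017   0.0236] 0.3911079919984104 [ 0.5728 -0.0179] 0.06909687687148493 0.19315047187117199
key [ 0.5943 -0.2964  0.1694] 0.4907768403601267
key [ 0.6408 -0.2924  0.1702] 0.08011774651731685
key [ 0.5462 -0.3024  0.1685] 0.7349209492084583
```

>>> move_arm([
  [0.018,0.031,0],
  [0.018,0.031,0],
  [0.018,0.031,0],
  [0.018,0.031,0],
  [0.018,0.031,0],
  [0.018,0.031,0],
  [0.018,0.031,0],
  [0.018,0.031,0],
  [0.018,0.031,0],
  [0.018,0.031,0],
], roll=[-0.013,-0.013,-0.013,-0.013,-0.013,-0.013,-0.013,-0.013,-0.013,-0.013], gripper=0.3, grip_force=40)

```text
clock: 1.03
tcp_pos: [0.3965, -0.3278, 0.3039]
orientation: [0.995, 0.097, 0.0, 0.0]
contact_force: [-0.1, -0.4, 0.3]
finger_gap: 0.696
```

>>> move_arm([
  [0.018,0.031,0],
  [0.018,0.031,0],
  [0.018,0.031,0],
  [0.018,0.031,0],
  [0.018,0.031,0],
  [0.018,0.031,0],
  [0.018,0.031,0],
  [0.018,0.031,0],
  [0.018,0.031,0],
  [0.018,0.031,0],
  [0,0,0],
  [0,0,0],
], roll=[0,0,0,0,0,0,0,0,0,0,0,0])

```text
clock: 2.03
tcp_pos: [0.5764, -0.0178, 0.3035]
orientation: [0.995, 0.099, -0.0, 0.0]
contact_force: [-0.3, -0.0, -0.3]
finger_gap: 0.695
```

```bash
python3 - <<'E'
from h import *
np.set_printoptions(precision=4,suppress=True)
tray=[('t',(80,80,35),(625,238)),('t',(80,-80,35),(762,250)),('t',(-80,-80,35),(754,384)),('t',(-80,80,35),(614,372))]
q,r=fit(tray);print('tray',q,abs(r).max())
J=np.array([.6335,.0314]);a=-.1405
R=np.array([[np.cos(a),-np.sin(a)],[np.sin(a),np.cos(a)]])
for p in [(0,-200),(-65,72),(-65,0),(-65,-72),(10,72),(10,0),(10,-72)]: print(p,J+R@np.array(p)/1000)
from plant import observe; s=observe(); print(s['clock'],s['tcp_pos'],2*np.arctan2(s['orientation'][1],s['orientation'][0]),s['finger_gap'])
E
```

```text
tray [ 0.3855 -0.3567 -0.1098] 0.799929066601635
(0, -200) [ 0.6055 -0.1666]
(-65, 72) [0.5792 0.1118]
(-65, 0) [0.5691 0.0405]
(-65, -72) [ 0.5591 -0.0308]
(10, 72) [0.6535 0.1013]
(10, 0) [0.6434 0.03  ]
(10, -72) [ 0.6333 -0.0413]
2.0333 [ 0.5764 -0.0178  0.3035] 0.19922238932861544 0.6950415371509507
```

>>> move_arm([
  [0,0,-0.036],
  [0,0,-0.036],
  [0,0,-0.036],
  [0,0,-0.036],
  [0,0,-0.036],
  [0,0,-0.02],
  [0,0,-0.01],
  [0,0,-0.005],
  [0,0,0],
  [0,0,0],
], roll=[0,0,0,0,0,0,0,0,0,0])

```text
clock: 2.87
tcp_pos: [0.5771, -0.0202, 0.0906]
orientation: [0.995, 0.097, 0.001, 0.0]
contact_force: [0.4, -0.7, 0.1]
finger_gap: 0.7
```

>>> move_arm([
  [0,0,0],
  [0,0,0],
  [0,0,0],
  [0,0,0],
  [0,0,0],
  [0,0,0],
], roll=[0,0,0,0,0,0], gripper=1.0)

```text
clock: 3.37
tcp_pos: [0.5773, -0.0197, 0.0907]
orientation: [0.995, 0.098, 0.001, 0.0]
contact_force: [-0.0, 1.3, 6.0]
finger_gap: 0.289
```

>>> move_arm([
  [0,0,0.02],
  [0,0,0.036],
  [0,0,0.036],
  [0,0,0.036],
  [0,0,0.036],
  [0,0,0],
], roll=[0,0,0,0,0,0])

```text
clock: 3.87
tcp_pos: [0.5795, -0.02, 0.2622]
orientation: [0.995, 0.098, 0.007, 0.002]
contact_force: [1.5, -0.6, 1.3]
finger_gap: 0.29
```

>>> move_arm([
  [-0.019,-0.031,0],
  [-0.019,-0.031,0],
  [-0.019,-0.031,0],
  [-0.019,-0.031,0],
  [-0.019,-0.031,0],
  [-0.019,-0.031,0],
  [-0.019,-0.031,0],
  [-0.019,-0.031,0],
  [-0.019,-0.031,0],
  [-0.019,-0.031,0],
  [0,0,0],
  [0,0,0],
], roll=[-0.031,-0.031,-0.031,-0.031,-0.031,-0.031,-0.031,-0.031,-0.031,-0.031,0,0])

```text
clock: 4.87
tcp_pos: [0.385, -0.3306, 0.2525]
orientation: [0.998, -0.059, -0.0, -0.0]
contact_force: [-0.2, -0.6, -0.0]
finger_gap: 0.295
```

>>> move_arm([
  [0,0,-0.036],
  [0,0,-0.036],
  [0,0,-0.036],
  [0,0,-0.03],
  [0,0,-0.02],
  [0,0,0],
  [0,0,0],
], roll=[0,0,0,0,0,0,0])

```text
clock: 5.45
tcp_pos: [0.3862, -0.3277, 0.0938]
orientation: [0.998, -0.056, -0.001, -0.001]
contact_force: [0.9, 0.8, -0.5]
finger_gap: 0.288
```

>>> move_arm([
  [0,0,0],
  [0,0,0],
  [0,0,0],
  [0,0,0],
], roll=[0,0,0,0], gripper=0.5)

```text
clock: 5.78
tcp_pos: [0.3868, -0.3301, 0.0966]
orientation: [0.998, -0.057, 0.001, 0.001]
contact_force: [-0.5, 0.1, -0.0]
finger_gap: 0.502
```

>>> move_arm([
  [0,0,0.036],
  [0,0,0.036],
  [0,0,0.036],
  [0,0,0.036],
  [0,0,0],
], roll=[0,0,0,0,0])

```text
clock: 6.2
tcp_pos: [0.3886, -0.3326, 0.2486]
orientation: [0.998, -0.057, 0.006, 0.006]
contact_force: [0.3, -0.9, 1.8]
finger_gap: 0.5
```

>>> move_arm([
  [0.016,0.0355,0],
  [0.016,0.0355,0],
  [0.016,0.0355,0],
  [0.016,0.0355,0],
  [0.016,0.0355,0],
  [0.016,0.0355,0],
  [0.016,0.0355,0],
  [0.016,0.0355,0],
  [0.016,0.0355,0],
  [0.016,0.0355,0],
  [0.016,0.0355,0],
  [0.016,0.0355,0],
], roll=[-0.0136,-0.0136,-0.0136,-0.0136,-0.0136,-0.0136,-0.0136,-0.0136,-0.0136,-0.0136,-0.0136,-0.0136], gripper=0.3)

```text
clock: 7.2
tcp_pos: [0.5787, 0.0985, 0.2396]
orientation: [0.99, -0.139, 0.001, -0.0]
contact_force: [0.2, -0.3, 0.1]
finger_gap: 0.702
```

>>> move_arm([
  [0,0,0],
  [0,0,0],
  [0,0,-0.036],
  [0,0,-0.036],
  [0,0,-0.036],
  [0,0,-0.03],
  [0,0,-0.012],
  [0,0,0],
  [0,0,0],
], roll=[0,0,0,0,0,0,0,0,0])

```text
clock: 7.95
tcp_pos: [0.5783, 0.0957, 0.0895]
orientation: [0.99, -0.139, 0.0, 0.0]
contact_force: [0.3, 0.7, 1.0]
finger_gap: 0.698
```

>>> move_arm([
  [0,0,0],
  [0,0,0],
  [0,0,0],
  [0,0,0],
  [0,0,0],
  [0,0,0],
], roll=[0,0,0,0,0,0], gripper=1.0)

```text
clock: 8.45
tcp_pos: [0.5798, 0.0965, 0.0916]
orientation: [0.99, -0.138, 0.002, -0.0]
contact_force: [0.0, 0.3, 7.1]
finger_gap: 0.295
```

>>> move_arm([
  [0,0,0.02],
  [0,0,0.036],
  [0,0,0.036],
  [0,0,0.036],
  [0,0,0.036],
  [0,0,0],
], roll=[0,0,0,0,0,0])

```text
clock: 8.95
tcp_pos: [0.5817, 0.0968, 0.2631]
orientation: [0.99, -0.138, 0.008, -0.001]
contact_force: [2.0, 1.0, 0.7]
finger_gap: 0.295
```

>>> move_arm([
  [-0.014,-0.0345,0],
  [-0.014,-0.0345,0],
  [-0.014,-0.0345,0],
  [-0.014,-0.0345,0],
  [-0.014,-0.0345,0],
  [-0.014,-0.0345,0],
  [-0.014,-0.0345,0],
  [-0.014,-0.0345,0],
  [-0.014,-0.0345,0],
  [-0.014,-0.0345,0],
  [-0.014,-0.0345,0],
  [-0.014,-0.0345,0],
], roll=[0.0136,0.0136,0.0136,0.0136,0.0136,0.0136,0.0136,0.0136,0.0136,0.0136,0.0136,0.0136])

```text
clock: 9.95
tcp_pos: [0.409, -0.3188, 0.2532]
orientation: [0.998, -0.057, 0.0, 0.0]
contact_force: [0.3, -0.2, 0.0]
finger_gap: 0.294
```

>>> move_arm([
  [-0.014,-0.0345,0],
  [-0.014,-0.0345,0],
  [0,0,0],
  [0,0,-0.036],
  [0,0,-0.036],
  [0,0,-0.036],
  [0,0,-0.03],
  [0,0,-0.02],
  [0,0,0],
  [0,0,0],
], roll=[0,0,0,0,0,0,0,0,0,0])

```text
clock: 10.78
tcp_pos: [0.3818, -0.3856, 0.0941]
orientation: [0.998, -0.057, -0.001, -0.001]
contact_force: [-0.5, 0.3, -0.7]
finger_gap: 0.286
```

>>> move_arm([
  [0,0,0],
  [0,0,0],
  [0,0,0],
  [0,0,0],
], roll=[0,0,0,0], gripper=0.55)

```text
clock: 11.12
tcp_pos: [0.3827, -0.3873, 0.0967]
orientation: [0.998, -0.057, 0.001, 0.001]
contact_force: [-0.6, 0.6, 0.3]
finger_gap: 0.448
```

>>> move_arm([
  [0,0,0.036],
  [0,0,0.036],
  [0,0,0.036],
  [0,0,0.036],
  [0,0,0],
], roll=[0,0,0,0,0])

```text
clock: 11.53
tcp_pos: [0.3844, -0.3897, 0.249]
orientation: [0.998, -0.057, 0.005, 0.007]
contact_force: [0.3, -1.1, 0.8]
finger_gap: 0.453
```

```bash
cat > snap.py <<'E'
import sys,cv2
from plant import camera
n,name,x0,y0,x1,y1,s=sys.argv[1],sys.argv[2],*map(float,sys.argv[3:8])
a=camera({'t':'top','s':'scene'}[n])["pixels"][int(y0):int(y1),int(x0):int(x1),::-1]
cv2.imwrite(f"pics/{name}.png",cv2.resize(a,None,fx=s,fy=s,interpolation=cv2.INTER_CUBIC))
E
python3 snap.py t t2 150 140 440 290 2.75
```

```text
(no output)
```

View pics/t2.png

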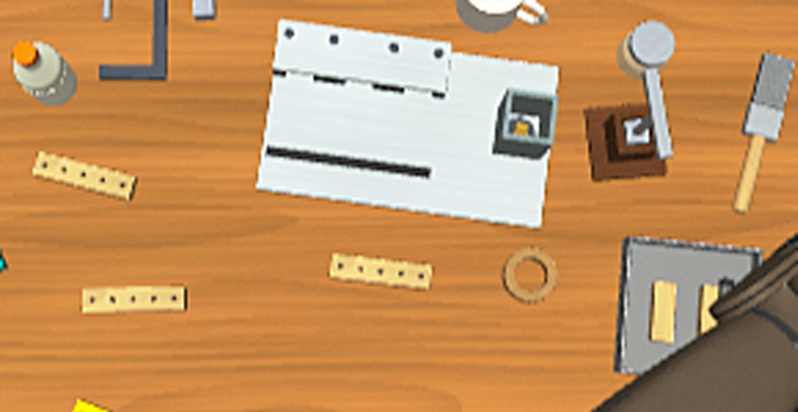

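Image 5: the jig is clear, the slot runs (265,150)–(431,173), the rails have not moved, and both offcuts are in the tray at (663,312) and (708,307). I'll check the lane axis against the gate slot and guide blocks.

```bash
python3 - <<'E'
from h import *
J=np.array([.6335,.0314]);a=-.1405
R=np.array([[np.cos(a),-np.sin(a)],[np.sin(a),np.cos(a)]])
for uv,z in [((266,151),.012),((431,173),.012),((348.5,162),.012),((314,79),.03),((345,82),.03),((372,86.5),.03),((404,91),.03),((279,18),.049),((451,43),.049),((257,189),.012),((542,228),.012),((558,66),.012)]:
    print(uv,z,np.round(R.T@(plane('t',uv,z)-J)*1000,1))
E
```

```text
(266, 151) 0.012 [-64.2  99.7]
(431, 173) 0.012 [ -64.8 -100.8]
(348.5, 162) 0.012 [-64.5  -0.6]
(314, 79) 0.03 [27.3 53.3]
(345, 82) 0.03 [28.6 15.9]
(372, 86.5) 0.03 [ 27.4 -17. ]
(404, 91) 0.03 [ 26.9 -55.8]
(279, 18) 0.049 [ 91.3 103.6]
(451, 43) 0.049 [  88.1 -103.9]
(257, 189) 0.012 [-111.4  103.8]
(542, 228) 0.012 [-113.7 -240.9]
(558, 66) 0.012 [  87.1 -238.8]
```

>>> move_arm([
  [0.0106,0.0288,0],
  [0.0106,0.0288,0],
  [0.0106,0.0288,0],
  [0.0106,0.0288,0],
  [0.0106,0.0288,0],
  [0,0.0288,0],
  [0,0.0288,0],
  [0,0.0288,0],
  [0,0.0288,0],
  [0,0.0288,0],
  [0,0.0288,0],
  [0,0.0288,0],
], roll=[0.119,0.119,0.119,0.119,0.119,0.119,0.119,0.119,0.119,0.119,0.119,0.119], gripper=0.3)

```text
clock: 12.58
tcp_pos: [0.4343, -0.0393, 0.2381]
orientation: [0.79, 0.613, -0.0, -0.001]
contact_force: [0.7, -0.1, -0.4]
finger_gap: 0.701
```

>>> move_arm([
  [0,0.0288,0],
  [0,0,0],
  [0,0,0],
  [0,0,0],
], roll=[0.117,0,0,0])

```text
clock: 12.92
tcp_pos: [0.4348, -0.0121, 0.2384]
orientation: [0.755, 0.656, -0.0, -0.0]
contact_force: [0.4, -0.1, -0.6]
finger_gap: 0.701
```

>>> move_arm([
  [0,0,-0.036],
  [0,0,-0.036],
  [0,0,-0.036],
  [0,0,-0.036],
  [0,0,-0.012],
  [0,0,-0.005],
  [0,0,0],
  [0,0,0],
], roll=[0,0,0,0,0,0,0,0])

```text
clock: 13.58
tcp_pos: [0.4359, -0.013, 0.0787]
orientation: [0.755, 0.655, 0.0, 0.001]
contact_force: [0.1, -0.0, 0.5]
finger_gap: 0.698
```

>>> move_arm([
  [0,0,0],
  [0,0,0],
  [0,0,0],
  [0,0,0],
  [0,0,0],
  [0,0,0],
], roll=[0,0,0,0,0,0], gripper=1.0)

```text
clock: 14.08
tcp_pos: [0.4365, -0.0125, 0.0796]
orientation: [0.755, 0.656, 0.001, 0.002]
contact_force: [-1.2, -1.5, 5.6]
finger_gap: 0.318
```

>>> move_arm([
  [0,0,0.01],
  [0,0,0.02],
  [0,0,0.02],
  [0,0,0.02],
  [0,0,0.01],
  [0,0,0],
], roll=[0,0,0,0,0,0])

```text
clock: 14.58
tcp_pos: [0.4365, -0.0123, 0.1607]
orientation: [0.755, 0.656, 0.002, 0.002]
contact_force: [-0.1, -0.5, 0.3]
finger_gap: 0.314
```

>>> move_arm([
  [0.0095,-0.0015,0],
  [0.0095,-0.0015,0],
  [0.0095,-0.0015,0],
  [0.0095,-0.0015,0],
  [0.0095,-0.0015,0],
  [0.0095,-0.0015,0],
  [0.0095,-0.0015,0],
  [0.0095,-0.0015,0],
  [0.0095,-0.0015,0],
  [0.0095,-0.0015,0],
  [0.0095,-0.0015,0],
  [0.0095,-0.0015,0],
], roll=[-0.1208,-0.1208,-0.1208,-0.1208,-0.1208,-0.1208,-0.1208,-0.1208,-0.1208,-0.1208,-0.1208,-0.1208])

```text
clock: 15.58
tcp_pos: [0.5485, -0.0299, 0.1561]
orientation: [1.0, -0.012, -0.002, -0.0]
contact_force: [-0.0, -0.4, -0.0]
finger_gap: 0.318
```

>>> move_arm([
  [0.0095,-0.0015,0],
  [0,0,0],
  [0,0,-0.02],
  [0,0,-0.02],
  [0,0,-0.015],
  [0,0,-0.005],
  [0,0,0],
  [0,0,0],
  [0,0,0],
], roll=[-0.1208,0,0,0,0,0,0,0,0])

```text
clock: 16.33
tcp_pos: [0.5591, -0.0317, 0.0989]
orientation: [0.998, -0.069, 0.001, 0.0]
contact_force: [0.0, -0.7, -1.1]
finger_gap: 0.315
```

```bash
python3 snap.py s s2 250 190 400 310 5; python3 -c "
from plant import observe; s=observe(); print(s['tcp_pos'],s['orientation'],s['contact_force'])"
```

```text
[ 0.55929094 -0.03172592  0.09915569] [ 9.97588959e-01 -6.93900330e-02  1.12129809e-03  1.84292654e-04] [-0.12192317 -0.42576312  0.06996997]
```

View pics/s2.png

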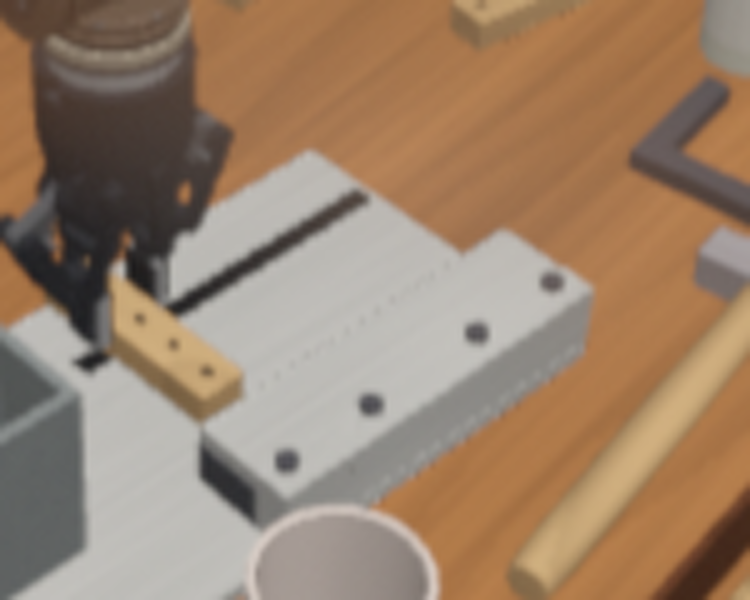

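Image 6: the rail is held over the right lane, its nose top corners at (243,374) and (205,406) and its tail at the fingers. Checking its lateral place.

```bash
cat >> h.py <<'E'
J=np.array([.6325,.0312]);ja=-.1405
R=np.array([[np.cos(ja),-np.sin(ja)],[np.sin(ja),np.cos(ja)]])
def tojig(P): return np.round(R.T@(np.array(P)[:2]-J)*1000,1)
E
python3 - <<'E'
from h import *
c=(250,190,5)
for uv,z in [((242,373),.042),((205,405),.042),((224,389),.042),((207,371),.042),((140,318),.042),((202,433),.049),((505,230),.049),((285,500),.049),((590,291),.049)]: print(uv,tojig(plane('s',uv,z,c)))
print(tojig([.5592,-.0317]))
E
```

```text
(242, 373) [ 13.7 -61.2]
(205, 405) [ 17.5 -88.6]
(224, 389) [ 15.8 -74.8]
(207, 371) [  1.6 -72.8]
(140, 318) [-47. -73.]
(202, 433) [  34.7 -106.1]
(505, 230) [ 33.2 102.3]
(285, 500) [  89.7 -105.7]
(590, 291) [ 91.2 100.3]
[-63.8 -72.5]
```

>>> move_arm([
  [0,0,-0.0035],
  [0,0,-0.003],
  [0,0,0],
  [0.0099,-0.0014,0],
  [0.0099,-0.0014,0],
  [0.0099,-0.0014,0],
  [0.0099,-0.0014,0],
  [0.0099,-0.0014,0],
  [0,0,0],
], roll=[0,0,0,0,0,0,0,0,0])

```text
clock: 17.13
tcp_pos: [0.6105, -0.0392, 0.092]
orientation: [0.998, -0.07, 0.002, 0.0]
contact_force: [0.1, -0.3, 0.2]
finger_gap: 0.318
```

>>> move_arm([
  [0.002,-0.0003,0],
  [0.002,-0.0003,0],
  [0.002,-0.0003,0],
  [0,0,0],
], roll=[0,0,0,0])

```text
clock: 17.47
tcp_pos: [0.6139, -0.0394, 0.0916]
orientation: [0.998, -0.07, -0.0, -0.0]
contact_force: [-2.2, 0.9, 3.2]
finger_gap: 0.314
```

>>> move_arm([
  [0.002,-0.0003,0],
  [0.002,-0.0003,0],
  [0.002,-0.0003,0],
  [0,0,0],
], roll=[0,0,0,0])

```text
clock: 17.8
tcp_pos: [0.6163, -0.0396, 0.0916]
orientation: [0.998, -0.069, -0.007, -0.0]
contact_force: [-16.4, 1.0, 14.3]
finger_gap: 0.316
```

>>> move_arm([
  [0,0,0],
  [0,0,0],
  [0,0,0],
  [0,0,0],
], roll=[0,0,0,0], gripper=0.5)

```text
clock: 18.13
tcp_pos: [0.6202, -0.0404, 0.0912]
orientation: [0.998, -0.07, 0.0, -0.0]
contact_force: [-0.1, 0.1, 1.1]
finger_gap: 0.504
```

>>> move_arm([
  [0,0,0.02],
  [0,0,0.03],
  [0,0,0.036],
  [0,0,0.036],
  [0,0,0],
], roll=[0,0,0,0,0])

```text
clock: 18.55
tcp_pos: [0.6243, -0.0412, 0.2228]
orientation: [0.998, -0.07, 0.008, 0.001]
contact_force: [1.4, -0.7, 0.9]
finger_gap: 0.502
```

>>> move_arm([
  [-0.0151,0.0228,0],
  [-0.0151,0.0228,0],
  [-0.0151,0.0228,0],
  [-0.0151,0.0228,0],
  [-0.0151,0.0228,0],
  [-0.0151,0.0228,0],
  [-0.0151,0.0228,0],
  [-0.0151,0.0228,0],
  [-0.0151,0.0228,0],
  [-0.0151,0.0228,0],
  [-0.0151,0.0228,0],
  [-0.0151,0.0228,0],
], roll=[0.1218,0.1218,0.1218,0.1218,0.1218,0.1218,0.1218,0.1218,0.1218,0.1218,0.1218,0.1218], gripper=0.3)

```text
clock: 19.55
tcp_pos: [0.4382, 0.2342, 0.2133]
orientation: [0.788, 0.616, 0.0, 0.0]
contact_force: [-0.1, 1.2, 0.0]
finger_gap: 0.703
```

>>> move_arm([
  [-0.0151,0.0228,0],
  [-0.0151,0.0228,0],
  [0,0,0],
  [0,0,0],
], roll=[0.1218,0.1218,0,0])

```text
clock: 19.88
tcp_pos: [0.4081, 0.2797, 0.2133]
orientation: [0.708, 0.706, 0.0, 0.0]
contact_force: [0.4, -0.1, -0.1]
finger_gap: 0.701
```

```bash
python3 - <<'E'
from plant import camera
import cv2,numpy as np
t=camera('top')['pixels'][140:290,150:440,::-1]; s=camera('scene')['pixels'][150:300,230:390,::-1]
t=cv2.resize(t[0:150,0:165],None,fx=2.75,fy=2.75,interpolation=cv2.INTER_CUBIC); s=cv2.resize(s,None,fx=2.1,fy=2.75,interpolation=cv2.INTER_CUBIC)
cv2.imwrite('pics/ts3.png',np.hstack([t,s]))
E
```

```text
(no output)
```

View pics/ts3.png

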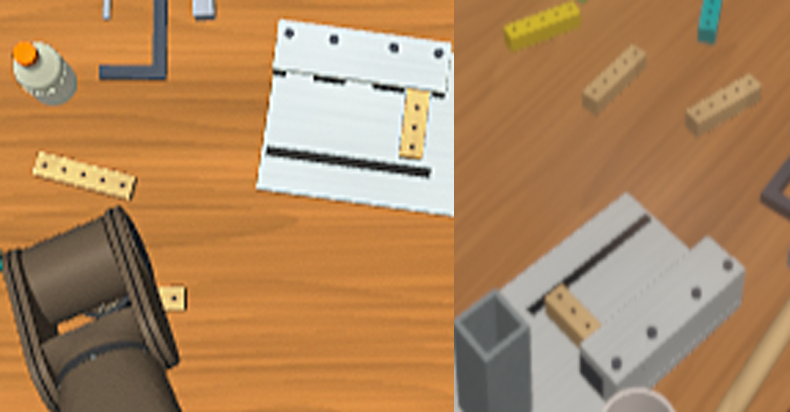

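Image 7: rail 1 is under the lip in the right lane, tail at (411,157), just ahead of the slot. The other two rails have not moved (right hole of B at (174,298), A at (84,175)). Grasping B.

>>> move_arm([
  [0,0,-0.036],
  [0,0,-0.036],
  [0,0,-0.036],
  [0,0,-0.017],
  [0,0,-0.006],
  [0,0,-0.004],
  [0,0,0],
  [0,0,0],
], roll=[0,0,0,0,0,0,0,0])

```text
clock: 20.65
tcp_pos: [0.4101, 0.279, 0.0799]
orientation: [0.709, 0.705, 0.001, 0.001]
contact_force: [0.9, -0.4, 0.2]
finger_gap: 0.697
```

>>> move_arm([
  [0,0,0],
  [0,0,0],
  [0,0,0],
  [0,0,0],
  [0,0,0],
  [0,0,0],
], roll=[0,0,0,0,0,0], gripper=1.0)

```text
clock: 21.15
tcp_pos: [0.4097, 0.2793, 0.0799]
orientation: [0.709, 0.705, 0.001, 0.001]
contact_force: [0.2, 0.4, 5.6]
finger_gap: 0.317
```

>>> move_arm([
  [0,0,0.01],
  [0,0,0.02],
  [0,0,0.02],
  [0,0,0.02],
  [0,0,0.01],
  [0,0,0],
], roll=[0,0,0,0,0,0])

```text
clock: 21.65
tcp_pos: [0.4099, 0.2795, 0.1613]
orientation: [0.709, 0.705, 0.003, 0.001]
contact_force: [0.5, 0.1, -1.0]
finger_gap: 0.317
```

>>> move_arm([
  [0.0114,-0.0171,0],
  [0.0114,-0.0171,0],
  [0.0114,-0.0171,0],
  [0.0114,-0.0171,0],
  [0.0114,-0.0171,0],
  [0.0114,-0.0171,0],
  [0.0114,-0.0171,0],
  [0.0114,-0.0171,0],
  [0.0114,-0.0171,0],
  [0.0114,-0.0171,0],
  [0.0114,-0.0171,0],
  [0.0114,-0.0171,0],
], roll=[-0.1218,-0.1218,-0.1218,-0.1218,-0.1218,-0.1218,-0.1218,-0.1218,-0.1218,-0.1218,-0.1218,-0.1218])

```text
clock: 22.65
tcp_pos: [0.5449, 0.0727, 0.1567]
orientation: [0.999, 0.049, -0.001, -0.0]
contact_force: [0.8, 0.4, -0.7]
finger_gap: 0.317
```

>>> move_arm([
  [0.0114,-0.0171,0],
  [0.0114,-0.0171,0],
  [0,0,0],
  [0,0,-0.02],
  [0,0,-0.02],
  [0,0,-0.017],
  [0,0,-0.006],
  [0,0,-0.004],
  [0,0,0],
  [0,0,0],
], roll=[-0.1218,-0.1218,0,0,0,0,0,0,0,0])

```text
clock: 23.48
tcp_pos: [0.5676, 0.0401, 0.0919]
orientation: [0.998, -0.069, -0.001, -0.0]
contact_force: [-3.0, -0.2, 4.2]
finger_gap: 0.313
```

```bash
python3 snap.py s s4 250 190 400 310 5; python3 -c "
from h import tojig
from plant import observe; s=observe(); print(s['tcp_pos'],tojig(s['tcp_pos']),s['orientation'],s['contact_force'])"
```

```text
[0.5675405  0.04009637 0.091916  ] [-65.6  -0.3] [ 9.97629968e-01 -6.87974360e-02 -1.15601552e-03 -1.52573073e-04] [-3.6022865   0.3648304   5.64128054]
```

View pics/s4.png

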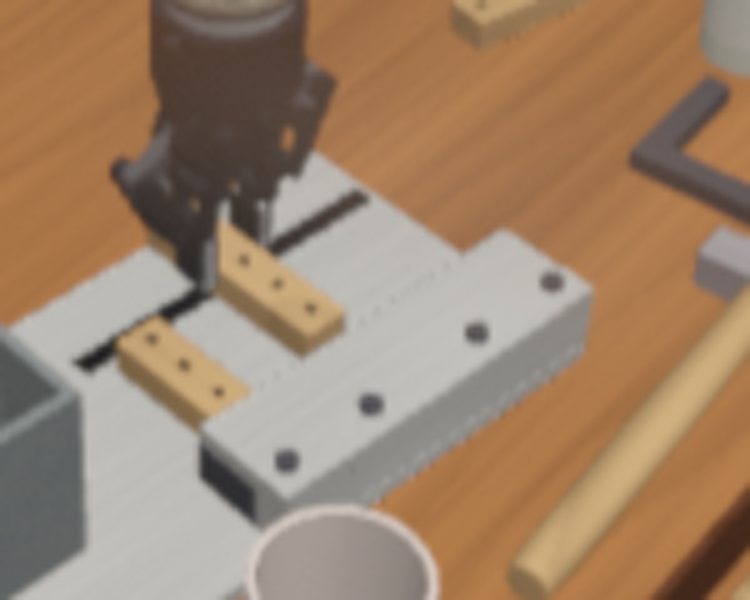

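Image 8: rail B lies straight over the middle lane, nose at (324,332). It just touches the plate (5.6 N), so I'm raising it 1 mm and sliding it in.

>>> move_arm([
  [0,0,0.001],
  [0.0099,-0.0014,0],
  [0.0099,-0.0014,0],
  [0.0099,-0.0014,0],
  [0.0099,-0.0014,0],
  [0.0099,-0.0014,0],
  [0.003,-0.0004,0],
  [0,0,0],
], roll=[0,0,0,0,0,0,0,0])

```text
clock: 24.2
tcp_pos: [0.622, 0.0317, 0.0924]
orientation: [0.998, -0.07, 0.0, 0.0]
contact_force: [-0.6, -0.4, -0.5]
finger_gap: 0.315
```

>>> move_arm([
  [0.002,-0.0003,0],
  [0.002,-0.0003,0],
  [0.002,-0.0003,0],
  [0,0,0],
], roll=[0,0,0,0])

```text
clock: 24.53
tcp_pos: [0.6265, 0.0312, 0.0922]
orientation: [0.998, -0.07, -0.001, -0.0]
contact_force: [-0.6, -0.5, -0.4]
finger_gap: 0.317
```

>>> move_arm([
  [0.002,-0.0003,0],
  [0.002,-0.0003,0],
  [0,0,0],
], roll=[0,0,0])

```text
clock: 24.78
tcp_pos: [0.6274, 0.0312, 0.0919]
orientation: [0.998, -0.07, -0.006, -0.0]
contact_force: [-12.6, 1.0, 8.6]
finger_gap: 0.317
```

>>> move_arm([
  [0,0,0],
  [0,0,0],
  [0,0,0],
  [0,0,0],
], roll=[0,0,0,0], gripper=0.5)

```text
clock: 25.12
tcp_pos: [0.6313, 0.0304, 0.0928]
orientation: [0.998, -0.07, 0.001, 0.0]
contact_force: [-0.5, -0.2, 0.1]
finger_gap: 0.505
```

>>> move_arm([
  [0,0,0.02],
  [0,0,0.03],
  [0,0,0.036],
  [0,0,0.036],
  [0,0,0],
], roll=[0,0,0,0,0])

```text
clock: 25.53
tcp_pos: [0.6351, 0.0301, 0.2243]
orientation: [0.998, -0.07, 0.008, 0.0]
contact_force: [0.8, -0.4, 1.8]
finger_gap: 0.501
```

>>> move_arm([
  [-0.0066,0.0259,0],
  [-0.0066,0.0259,0],
  [-0.0066,0.0259,0],
  [-0.0066,0.0259,0],
  [-0.0066,0.0259,0],
  [-0.0066,0.0259,0],
  [-0.0066,0.0259,0],
  [-0.0066,0.0259,0],
  [-0.0066,0.0259,0],
  [-0.0066,0.0259,0],
  [-0.0066,0.0259,0],
  [-0.0066,0.0259,0],
], roll=[0.1206,0.1206,0.1206,0.1206,0.1206,0.1206,0.1206,0.1206,0.1206,0.1206,0.1206,0.1206], gripper=0.3)

```text
clock: 26.53
tcp_pos: [0.5514, 0.3426, 0.2145]
orientation: [0.792, 0.611, 0.0, 0.0]
contact_force: [0.9, -0.4, 0.1]
finger_gap: 0.7
```

```bash
python3 - <<'E'
from plant import camera,observe
import cv2,numpy as np
t=camera('top')['pixels'][140:290,150:440,::-1]; s=camera('scene')['pixels'][150:300,230:390,::-1]
t=cv2.resize(t[0:150,0:165],None,fx=2.75,fy=2.75,interpolation=cv2.INTER_CUBIC); s=cv2.resize(s,None,fx=2.1,fy=2.75,interpolation=cv2.INTER_CUBIC)
cv2.imwrite('pics/ts5.png',np.hstack([t,s]))
s=observe();print(s['tcp_pos'],s['orientation'])
E
```

```text
[0.55054134 0.34456591 0.21448349] [ 7.92087495e-01  6.10407070e-01  7.03085460e-04 -3.38973923e-04]
```

View pics/ts5.png

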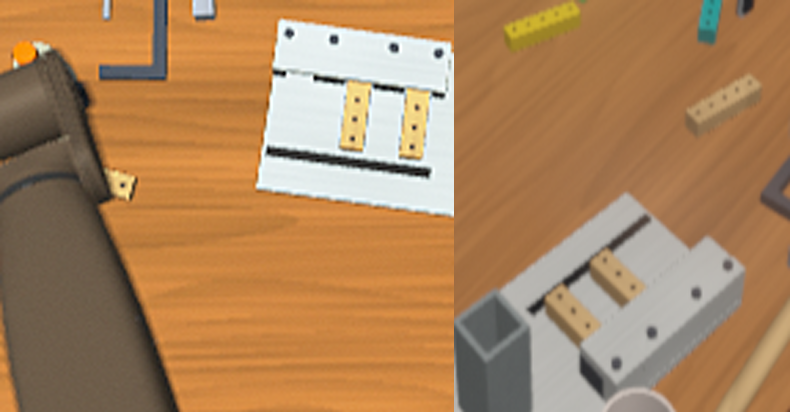

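Image 9: both rails are home, tails level at (352,150) and (411,157). Rail A is still in place at (125,185). Grasping it.

>>> move_arm([
  [0,0,0],
  [0,0,-0.036],
  [0,0,-0.036],
  [0,0,-0.036],
  [0,0,-0.017],
  [0,0,-0.006],
  [0,0,-0.004],
  [0,0,0],
  [0,0,0],
], roll=[0,0,0,0,0,0,0,0,0])

```text
clock: 27.38
tcp_pos: [0.553, 0.3414, 0.0814]
orientation: [0.794, 0.608, 0.002, 0.0]
contact_force: [0.0, 0.0, -0.0]
finger_gap: 0.7
```

>>> move_arm([
  [0,0,0],
  [0,0,0],
  [0,0,0],
  [0,0,0],
  [0,0,0],
  [0,0,0],
], roll=[0,0,0,0,0,0], gripper=1.0)

```text
clock: 27.88
tcp_pos: [0.5526, 0.3418, 0.0813]
orientation: [0.794, 0.608, 0.001, 0.0]
contact_force: [-1.5, -0.4, 6.4]
finger_gap: 0.317
```

>>> move_arm([
  [0,0,0.01],
  [0,0,0.02],
  [0,0,0.02],
  [0,0,0.02],
  [0,0,0.01],
  [0,0,0],
], roll=[0,0,0,0,0,0])

```text
clock: 28.38
tcp_pos: [0.5528, 0.342, 0.1627]
orientation: [0.794, 0.608, 0.003, 0.001]
contact_force: [0.8, 0.4, -0.7]
finger_gap: 0.313
```

>>> move_arm([
  [0.0022,-0.0192,0],
  [0.0022,-0.0192,0],
  [0.0022,-0.0192,0],
  [0.0022,-0.0192,0],
  [0.0022,-0.0192,0],
  [0.0022,-0.0192,0],
  [0.0022,-0.0192,0],
  [0.0022,-0.0192,0],
  [0.0022,-0.0192,0],
  [0.0022,-0.0192,0],
  [0.0022,-0.0192,0],
  [0.0022,-0.0192,0],
], roll=[-0.1206,-0.1206,-0.1206,-0.1206,-0.1206,-0.1206,-0.1206,-0.1206,-0.1206,-0.1206,-0.1206,-0.1206])

```text
clock: 29.38
tcp_pos: [0.577, 0.11, 0.1576]
orientation: [0.997, -0.073, -0.002, 0.0]
contact_force: [-0.2, -0.9, -0.9]
finger_gap: 0.317
```

>>> move_arm([
  [0,0,0],
  [0,0,-0.02],
  [0,0,-0.02],
  [0,0,-0.016],
  [0,0,-0.006],
  [0,0,-0.003],
  [0,0,0],
  [0,0,0],
], roll=[0,0,0,0,0,0,0,0])

```text
clock: 30.05
tcp_pos: [0.5778, 0.1114, 0.0943]
orientation: [0.998, -0.069, -0.0, -0.0]
contact_force: [-0.5, 0.1, -0.0]
finger_gap: 0.317
```

```bash
python3 -c "
from h import tojig
from plant import observe; s=observe(); print(s['tcp_pos'],tojig(s['tcp_pos']),s['orientation'],s['contact_force'])"
```

```text
[0.57784663 0.1114056  0.09425521] [-65.3  71.8] [ 9.97611106e-01 -6.90801593e-02 -8.58309345e-05 -7.58380035e-05] [-0.49231859  0.08395784 -0.0159233 ]
```

>>> move_arm([
  [0.0099,-0.0014,0],
  [0.0099,-0.0014,0],
  [0.0099,-0.0014,0],
  [0.0099,-0.0014,0],
  [0.0099,-0.0014,0],
  [0.003,-0.0004,0],
  [0,0,0],
], roll=[0,0,0,0,0,0,0])

```text
clock: 30.63
tcp_pos: [0.6317, 0.1032, 0.0946]
orientation: [0.998, -0.07, 0.0, -0.0]
contact_force: [-0.6, -0.5, -0.3]
finger_gap: 0.316
```

>>> move_arm([
  [0.002,-0.0003,0],
  [0.002,-0.0003,0],
  [0.002,-0.0003,0],
  [0,0,0],
], roll=[0,0,0,0])

```text
clock: 30.97
tcp_pos: [0.6366, 0.1026, 0.0945]
orientation: [0.998, -0.07, 0.0, -0.0]
contact_force: [0.1, -0.4, 0.3]
finger_gap: 0.315
```

>>> move_arm([
  [0.002,-0.0003,0],
  [0.002,-0.0003,0],
  [0,0,0],
], roll=[0,0,0])

```text
clock: 31.22
tcp_pos: [0.6385, 0.1025, 0.0937]
orientation: [0.998, -0.07, -0.004, -0.0]
contact_force: [-5.0, 1.7, 1.6]
finger_gap: 0.315
```

>>> move_arm([
  [0.002,-0.0003,0],
  [0,0,0],
], roll=[0,0])

```text
clock: 31.38
tcp_pos: [0.6389, 0.1025, 0.0933]
orientation: [0.998, -0.07, -0.006, -0.0]
contact_force: [-11.7, 2.6, 5.0]
finger_gap: 0.316
```

>>> move_arm([
  [0,0,0],
  [0,0,0],
  [0,0,0],
  [0,0,0],
], roll=[0,0,0,0], gripper=0.5)

```text
clock: 31.72
tcp_pos: [0.6431, 0.1016, 0.0949]
orientation: [0.998, -0.07, 0.001, -0.0]
contact_force: [-0.1, 0.7, -0.5]
finger_gap: 0.502
```

>>> move_arm([
  [0,0,0.02],
  [0,0,0.03],
  [0,0,0.036],
  [0,0,0.036],
  [0,0,0.036],
  [0,0,0.036],
  [0,0,0.036],
  [0,0,0],
], roll=[0,0,0,0,0,0,0,0])

```text
clock: 32.38
tcp_pos: [0.6455, 0.1017, 0.3357]
orientation: [0.998, -0.07, 0.009, -0.001]
contact_force: [0.4, 0.7, 1.7]
finger_gap: 0.497
```

```bash
python3 - <<'E'
from plant import camera
import cv2,numpy as np
t=camera('top')['pixels'][140:210,325:403,::-1]; s=camera('scene')['pixels'][265:365,170:240,::-1]
t=cv2.resize(t,None,fx=5,fy=5,interpolation=cv2.INTER_CUBIC); s=cv2.resize(s,None,fx=5.8,fy=5.8,interpolation=cv2.INTER_CUBIC)
o=np.zeros((580,800,3),np.uint8); o[:350,:390]=t; o[:580,392:392+s.shape[1]]=s[:580,:408]
cv2.imwrite('pics/k.png',o)
E
```

```text
(no output)
```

View pics/k.png

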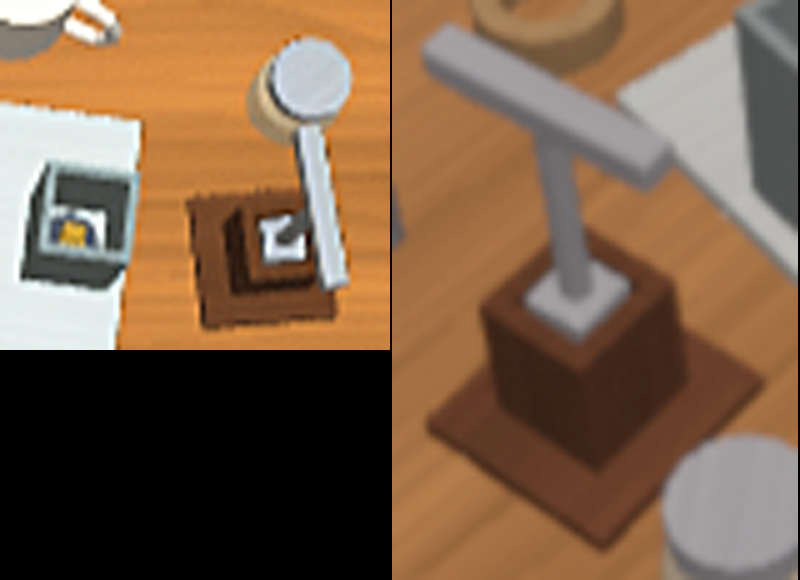

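Image 10: the key's bar runs (309,128)–(336,286) in the top view and (436,37)–(660,158) in the scene view. The brass stem tip shows in the tower at (74,233).

```bash
python3 - <<'E'
from h import *
np.set_printoptions(precision=4,suppress=True)
c=(325,140,5);d=(170,265,5.8)
k=[('t',(50,8,166),(300,130),c),('t',(50,-8,166),(319,126),c),('t',(-50,8,166),(325,289),c),('t',(-50,-8,166),(346,283),c),
('s',(50,8,166),(278,145),d),('s',(50,-8,166),(256,172),d),('s',(-50,8,166),(55,26),d),('s',(-50,-8,166),(32,48),d)]
q,r=fit(k,1);print(q);print(r.T)
b=[('t',(13.25,13.25,62),(262,222),c),('t',(-13.25,13.25,62),(267,262),c),('s',(-13.25,-13.25,62),(133,299),d),('s',(13.25,-13.25,62),(186,338),d),('s',(13.25,13.25,62),(238,295),d)]
q,r=fit(b,1);print('base',q);print(r.T)
P=plane('t',(74,233),.046,c);print('stem',P,tojig(P))
for uv in [(47,163),(140,173),(131,264),(37,253)]:print('tower',tojig(plane('t',uv,.115,c)))
print(J+R@np.array([0,-.2]))
from plant import observe;s=observe();print(s['tcp_pos'],s['orientation'])
E
```

```text
[ 0.5927 -0.2968  0.1212  0.0054]
[[-1.2296  0.1981 -0.6982  0.3837  0.6848 -0.895   0.3319 -1.2504]
 [-0.6369 -0.5038  0.0345  0.5462 -0.2724  0.412  -0.5614  0.5257]]
base [ 0.5932 -0.2972  0.0405  0.0047]
[[-0.3113 -0.6295 -0.1848 -0.3195 -0.1755]
 [-0.3665 -0.2868  0.4806  0.1189 -0.5708]]
stem [ 0.6027 -0.1658] [  -1.9 -199.2]
tower [  25. -170.]
tower [  26.3 -228.3]
tower [ -31.9 -228.9]
tower [ -32.6 -170.2]
[ 0.6045 -0.1668]
[0.6435 0.1017 0.3279] [ 0.9976 -0.0698  0.0032 -0.0002]
```

>>> move_arm([
  [-0.0045,-0.0363,0],
  [-0.0045,-0.0363,0],
  [-0.0045,-0.0363,0],
  [-0.0045,-0.0363,0],
  [-0.0045,-0.0363,0],
  [-0.0045,-0.0363,0],
  [-0.0045,-0.0363,0],
  [-0.0045,-0.0363,0],
  [-0.0045,-0.0363,0],
  [-0.0045,-0.0363,0],
  [-0.0045,-0.0363,0],
  [0,0,0],
], roll=[0.0218,0.0218,0.0218,0.0218,0.0218,0.0218,0.0218,0.0218,0.0218,0.0218,0.0218,0], gripper=0.4)

```text
clock: 33.48
tcp_pos: [0.591, -0.3035, 0.3216]
orientation: [0.999, 0.047, -0.002, 0.0]
contact_force: [-0.1, 0.5, 0.1]
finger_gap: 0.599
```

>>> move_arm([
  [0,0,0],
  [0,0,-0.03],
  [0,0,-0.03],
  [0,0,-0.02],
  [0,0,-0.012],
  [0,0,-0.01],
  [0,0,0],
  [0,0,0],
  [0,0,0],
], roll=[0,0,0,0,0,0,0,0,0])

```text
clock: 34.23
tcp_pos: [0.5938, -0.2977, 0.2243]
orientation: [0.999, 0.05, 0.001, 0.001]
contact_force: [0.0, -0.2, -0.6]
finger_gap: 0.603
```

>>> move_arm([
  [0,0,0],
  [0,0,0],
  [0,0,0],
  [0,0,0],
  [0,0,0],
  [0,0,0],
  [0,0,0],
  [0,0,0],
], roll=[0,0,0,0,0,0,0,0], gripper=1.0, grip_force=80)

```text
clock: 34.9
tcp_pos: [0.5935, -0.2979, 0.2239]
orientation: [0.999, 0.05, 0.001, 0.001]
contact_force: [0.2, -0.2, 6.2]
finger_gap: 0.167
```

>>> move_arm([
  [0,0,0.01],
  [0,0,0.015],
  [0,0,0.015],
  [0,0,0.015],
  [0,0,0.015],
  [0,0,0.015],
  [0,0,0.015],
  [0,0,0.015],
  [0,0,0.015],
  [0,0,0.005],
  [0,0,0],
  [0,0,0],
], roll=[0,0,0,0,0,0,0,0,0,0,0,0])

```text
clock: 35.9
tcp_pos: [0.5926, -0.2974, 0.3559]
orientation: [0.999, 0.05, -0.001, -0.001]
contact_force: [0.6, 0.8, -4.3]
finger_gap: 0.17
```

```bash
python3 snap.py s k2 150 190 330 350 4.4; python3 -c "
from plant import observe; s=observe(); print(s['tcp_pos'],s['orientation'],s['contact_force'],s['wrist_torque'],s['finger_gap'],s['q'])"
```

```text
[ 0.59243536 -0.29727102  0.35520392] [ 0.99874452  0.05006185 -0.00143908 -0.0010592 ] [-0.27813791 -0.28840906 -4.06605524] [ 0.00139995 -0.00516595 -0.00256115] 0.17168982583039158 [-6.17855887e-01  2.28209564e-01  1.55334421e+00 -1.22086434e-04
  1.36361059e+00  8.52800046e-01]
```

View pics/k2.png

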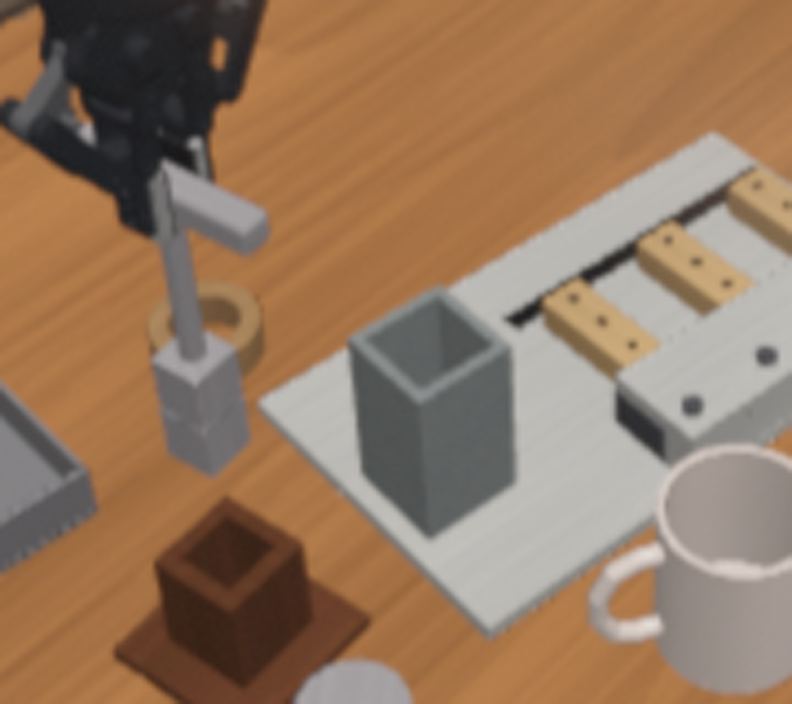

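Image 11: the key hangs upright (socket bottom at (211,474)) and all three rails are level under the lip. Wrist torque is about 0, so the key's axis sits on the TCP. Moving to the tower.

>>> move_arm([
  [0.0009,0.0119,0],
  [0.0009,0.0119,0],
  [0.0009,0.0119,0],
  [0.0009,0.0119,0],
  [0.0009,0.0119,0],
  [0.0009,0.0119,0],
  [0.0009,0.0119,0],
  [0.0009,0.0119,0],
  [0.0009,0.0119,0],
  [0.0009,0.0119,0],
  [0.0009,0.0119,0],
  [0,0,0],
], roll=[0.11,0.11,0.11,0.11,0.11,0.11,0.11,0.11,0.11,0.11,0.11,0])

```text
clock: 36.95
tcp_pos: [0.6025, -0.1645, 0.3553]
orientation: [0.792, 0.611, -0.0, -0.002]
contact_force: [-0.6, 0.0, -5.0]
finger_gap: 0.166
```

>>> move_arm([
  [0,0,0],
  [0,0,0],
  [0,0,0],
  [0,0,-0.005],
], roll=[0,0,0,0])

```text
clock: 37.28
tcp_pos: [0.6031, -0.1676, 0.3534]
orientation: [0.794, 0.608, 0.0, 0.001]
contact_force: [-0.2, -0.2, -4.3]
finger_gap: 0.171
```

```bash
python3 - <<'E'
from plant import camera,observe
import cv2,numpy as np
t=camera('top')['pixels'][140:210,300:378,::-1]; s=camera('scene')['pixels'][180:320,190:290,::-1]
t=cv2.resize(t,None,fx=5,fy=5,interpolation=cv2.INTER_CUBIC); s=cv2.resize(s,None,fx=4.1,fy=4.1,interpolation=cv2.INTER_CUBIC)
o=np.zeros((574,800,3),np.uint8); o[:350,:390]=t; o[:574,390:800]=s
cv2.imwrite('pics/k3.png',o)
s=observe();print(s['tcp_pos'],s['orientation'],2*np.arctan2(s['orientation'][1],s['orientation'][0]),s['contact_force'],s['wrist_torque'],s['finger_gap'])
E
```

```text
[ 0.60248424 -0.16713791  0.35114598] [ 7.93414836e-01  6.08680505e-01 -5.05304444e-04 -8.27759176e-04] 1.308793662918689 [-0.32363434  0.26762156 -4.01492526] [-0.02075025  0.00460941  0.03629725] 0.1709250769467317
```

View pics/k3.png

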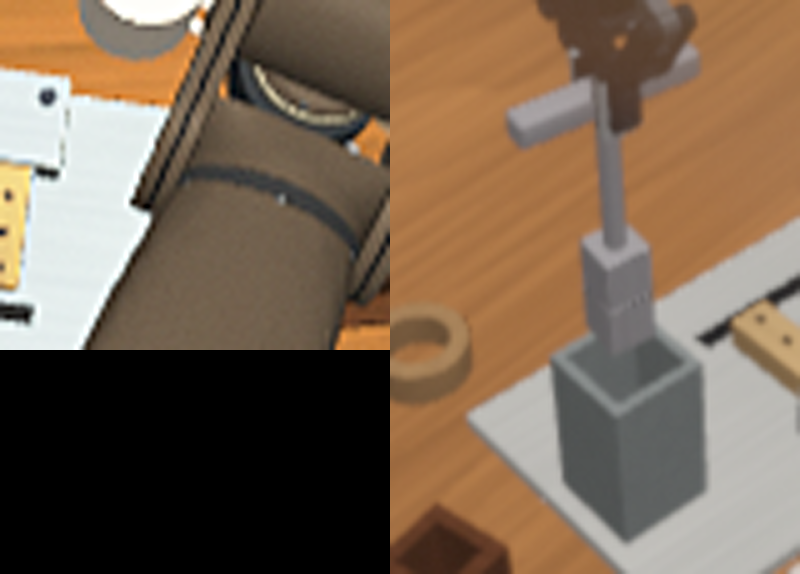

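Image 12: the socket (bottom at about (620,345)) is over the tower mouth, which is centred at about (628,370) and 22 mm lower. This looks consistent. Lowering.

>>> move_arm([
  [0,0,-0.012],
  [0,0,-0.012],
  [0,0,-0.012],
  [0,0,-0.012],
  [0,0,-0.012],
  [0,0,-0.012],
  [0,0,-0.005],
  [0,0,0],
  [0,0,0],
], roll=[0,0,0,0,0,0,0,0,0])

```text
clock: 38.13
tcp_pos: [0.6029, -0.1667, 0.2751]
orientation: [0.793, 0.609, -0.0, -0.0]
contact_force: [0.5, 0.3, -3.4]
finger_gap: 0.173
```

>>> move_arm([
  [0,0,-0.004],
  [0,0,-0.004],
  [0,0,-0.004],
  [0,0,-0.003],
  [0,0,0],
  [0,0,0],
], roll=[0,0,0,0,0,0])

```text
clock: 38.63
tcp_pos: [0.6027, -0.1666, 0.26]
orientation: [0.793, 0.609, -0.0, -0.0]
contact_force: [0.4, -0.6, -3.4]
finger_gap: 0.168
```

>>> move_arm([
  [0,0,-0.002],
  [0,0,-0.002],
  [0,0,-0.002],
  [0,0,0],
  [0,0,0],
], roll=[0,0,0,0,0])

```text
clock: 39.05
tcp_pos: [0.6028, -0.1666, 0.2541]
orientation: [0.793, 0.609, -0.0, -0.0]
contact_force: [0.8, 0.5, -3.8]
finger_gap: 0.167
```

>>> move_arm([
  [0,0,-0.002],
  [0,0,-0.001],
  [0,0,0],
  [0,0,0],
], roll=[0,0,0,0])

```text
clock: 39.38
tcp_pos: [0.6028, -0.1667, 0.2513]
orientation: [0.793, 0.609, -0.0, -0.0]
contact_force: [-0.4, -0.4, -4.5]
finger_gap: 0.17
```

>>> move_arm([
  [0,0,-0.002],
  [0,0,-0.002],
  [0,0,-0.001],
  [0,0,0],
  [0,0,0],
], roll=[0,0,0,0,0])

```text
clock: 39.8
tcp_pos: [0.6028, -0.1666, 0.2462]
orientation: [0.793, 0.609, -0.0, -0.0]
contact_force: [0.4, -1.1, -3.9]
finger_gap: 0.175
```

>>> move_arm([
  [0,0,-0.002],
  [0,0,-0.002],
  [0,0,-0.001],
  [0,0,0],
  [0,0,0],
], roll=[0,0,0,0,0])

```text
clock: 40.22
tcp_pos: [0.6028, -0.1667, 0.2412]
orientation: [0.793, 0.609, -0.0, -0.0]
contact_force: [0.6, 0.2, -5.1]
finger_gap: 0.173
```

>>> move_arm([
  [0,0,-0.002],
  [0,0,-0.002],
  [0,0,-0.002],
  [0,0,-0.001],
  [0,0,0],
  [0,0,0],
], roll=[0,0,0,0,0,0])

```text
clock: 40.72
tcp_pos: [0.6028, -0.1667, 0.2342]
orientation: [0.793, 0.609, -0.0, -0.0]
contact_force: [-0.0, -0.4, -4.5]
finger_gap: 0.169
```

>>> move_arm([
  [0,0,0],
  [0,0,0],
  [0,0,0],
  [0,0,0],
  [0,0,0],
  [0,0,0],
], roll=[-0.08,-0.08,-0.08,-0.08,-0.08,0], grip_force=110)

```text
clock: 41.22
tcp_pos: [0.603, -0.1665, 0.2346]
orientation: [0.898, 0.439, 0.0, -0.0]
contact_force: [0.8, 1.2, -4.9]
finger_gap: 0.164
```

```bash
python3 - <<'E'
from plant import observe
import numpy as np
s=observe();print(s['tcp_pos'],2*np.arctan2(s['orientation'][1],s['orientation'][0]),s['contact_force'],s['wrist_torque'],s['finger_gap'])
E
```

```text
[ 0.60304304 -0.16650028  0.23458952] 0.9090686874340874 [ 0.84995735  1.2267896  -4.91642668] [ 0.19574139 -0.15110226  0.03679485] 0.16426547767824656
```

>>> move_arm([
  [0,0,0],
  [0,0,0],
  [0,0,0],
  [0,0,0],
  [0,0,0],
  [0,0,0],
], roll=[-0.08,-0.08,-0.08,-0.08,-0.08,0])

```text
clock: 41.72
tcp_pos: [0.603, -0.1666, 0.2346]
orientation: [0.968, 0.253, 0.0, 0.0]
contact_force: [-0.1, 1.1, -4.4]
finger_gap: 0.163
```

```bash
cat > o.py <<'E'
from plant import observe
import numpy as np
s=observe();print(s['tcp_pos'],2*np.arctan2(s['orientation'][1],s['orientation'][0]),s['contact_force'],s['wrist_torque'],s['finger_gap'])
E
python3 o.py
```

```text
[ 0.60299069 -0.16658504  0.23456256] 0.510839088423401 [-0.09455164  1.06589044 -4.3962859 ] [ 0.1074283  -0.08592552  0.04376679] 0.1630901218421416
```

>>> move_arm([
  [0,0,0],
  [0,0,0],
  [0,0,0],
  [0,0,0],
  [0,0,0],
  [0,0,0],
  [0,0,0],
], roll=[-0.08,-0.08,-0.08,-0.08,-0.08,-0.08,0])

```text
clock: 42.3
tcp_pos: [0.6029, -0.1667, 0.2346]
orientation: [1.0, 0.016, 0.0, 0.0]
contact_force: [-0.3, -0.5, -3.6]
finger_gap: 0.161
```

```bash
python3 o.py
```

```text
[ 0.60290284 -0.16673178  0.23457593] 0.03219257076120791 [-0.3433458  -0.52956185 -3.61313414] [ 0.05093666 -0.0047763   0.05466377] 0.161156816571936
```

>>> move_arm([
  [0,0,0],
  [0,0,0],
  [0,0,0],
  [0,0,0],
  [0,0,0],
  [0,0,0],
], roll=[-0.04,-0.04,-0.04,-0.04,-0.04,0])

```text
clock: 42.8
tcp_pos: [0.6029, -0.1667, 0.2346]
orientation: [0.997, -0.083, -0.0, 0.0]
contact_force: [0.5, 0.1, -3.8]
finger_gap: 0.168
```

```bash
python3 o.py
```

```text
[ 0.60286417 -0.16674427  0.23456038] -0.16621412557307225 [ 0.50067884  0.06028587 -3.83786607] [-0.00599952 -0.00651411  0.09526427] 0.1676618138851469
```

>>> move_arm([
  [0,0,0],
  [0,0,0],
  [0,0,0],
], roll=[-0.04,-0.04,0])

```text
clock: 43.05
tcp_pos: [0.6029, -0.1668, 0.2346]
orientation: [0.992, -0.123, 0.0, 0.0]
contact_force: [-0.8, -0.1, -3.2]
finger_gap: 0.166
```

```bash
python3 o.py
```

```text
[ 0.60287136 -0.16675651  0.23457794] -0.24668926699129984 [-0.787756   -0.11556523 -3.16613731] [-0.03474213  0.09634614  0.08621794] 0.16575119851600656
```

```bash
python3 snap.py s g1 190 180 390 320 4
```

```text
(no output)
```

View pics/g1.png

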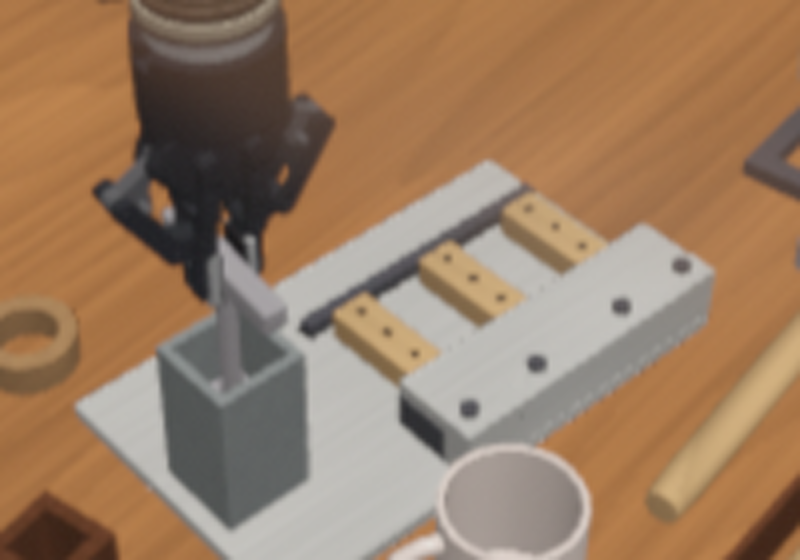

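Image 13: the gate has risen ((310,325)–(530,190)) behind the three rails. Turning on until the stop is felt.

>>> move_arm([
  [0,0,0],
  [0,0,0],
  [0,0,0],
], roll=[-0.04,-0.03,0])

```text
clock: 43.35
tcp_pos: [0.6029, -0.1668, 0.2346]
orientation: [0.987, -0.158, 0.0, 0.0]
contact_force: [-0.0, -1.6, -3.4]
finger_gap: 0.164
```

```bash
python3 o.py
```

```text
[ 0.60286895 -0.16678119  0.23459593] -0.31667371763795005 [-0.03176463 -1.56550151 -3.43244064] [-0.0309024   0.10531199  0.1958669 ] 0.16362561849936608
```

>>> move_arm([
  [0,0,0],
  [0,0,0],
  [0,0,0],
], roll=[-0.04,-0.03,0])

```text
clock: 43.6
tcp_pos: [0.6028, -0.1667, 0.2345]
orientation: [0.981, -0.192, -0.0, 0.0]
contact_force: [-1.0, 0.3, -2.7]
finger_gap: 0.162
```

```bash
python3 o.py
```

```text
[ 0.60284632 -0.16671036  0.23453178] -0.38592291266027745 [-0.96823874  0.3030525  -2.68284857] [-0.06838107  0.09081314  0.51778059] 0.16174742053399693
```

>>> move_arm([
  [0,0,0],
  [0,0,0],
  [0,0,0],
  [0,0,0],
], roll=[0.07,0.07,0.07,0])

```text
clock: 43.93
tcp_pos: [0.6028, -0.1667, 0.2343]
orientation: [0.996, -0.088, 0.0, -0.0]
contact_force: [0.7, -0.1, -4.2]
finger_gap: 0.161
```

```bash
python3 o.py
```

```text
[ 0.60284918 -0.16665923  0.23426099] -0.1771282837250129 [ 0.72988312 -0.06232876 -4.21123339] [-0.03208955  0.00830412  0.08445372] 0.1613702704994149
```

>>> move_arm([
  [0,0,0.005],
  [0,0,0.01],
  [0,0,0.01],
  [0,0,0.01],
  [0,0,0.01],
  [0,0,0.015],
  [0,0,0.015],
  [0,0,0.015],
  [0,0,0.015],
  [0,0,0.015],
  [0,0,0.003],
  [0,0,0],
], roll=[0,0,0,0,0,0,0,0,0,0,0,0])

```text
clock: 44.93
tcp_pos: [0.6034, -0.1668, 0.3603]
orientation: [0.996, -0.09, 0.002, 0.001]
contact_force: [-0.3, -1.3, -2.8]
finger_gap: 0.164
```

```bash
python3 o.py
```

```text
[ 0.60336285 -0.16682475  0.36028885] -0.17980889957791918 [-0.2538864  -1.31941771 -2.82013037] [-0.02677761 -0.00295555  0.01076021] 0.16389554227702796
```

>>> move_arm([
  [-0.0009,-0.0119,0],
  [-0.0009,-0.0119,0],
  [-0.0009,-0.0119,0],
  [-0.0009,-0.0119,0],
  [-0.0009,-0.0119,0],
  [-0.0009,-0.0119,0],
  [-0.0009,-0.0119,0],
  [-0.0009,-0.0119,0],
  [-0.0009,-0.0119,0],
  [-0.0009,-0.0119,0],
  [-0.0009,-0.0119,0],
  [0,0,0],
], roll=[0.0243,0.0243,0.0243,0.0243,0.0243,0.0243,0.0243,0.0243,0.0243,0.0243,0.0243,0])

```text
clock: 45.93
tcp_pos: [0.5922, -0.2994, 0.3557]
orientation: [0.999, 0.043, -0.001, -0.0]
contact_force: [-0.3, 0.1, -3.2]
finger_gap: 0.167
```

>>> move_arm([
  [0,0,-0.01],
  [0,0,-0.01],
  [0,0,-0.01],
  [0,0,-0.01],
  [0,0,-0.005],
  [0,0,0],
  [0,0,0],
], roll=[0,0,0,0,0,0,0])

```text
clock: 46.52
tcp_pos: [0.5929, -0.2972, 0.3117]
orientation: [0.999, 0.044, -0.0, -0.0]
contact_force: [0.0, 0.7, -4.0]
finger_gap: 0.164
```

```bash
python3 o.py; python3 snap.py s k4 150 240 250 360 5
```

```text
[ 0.59290717 -0.29720412  0.31165322] 0.08773173176602704 [ 0.02857035  0.67469214 -4.0231549 ] [ 0.00139345 -0.04065577 -0.02818532] 0.16437822151097922
```

View pics/k4.png

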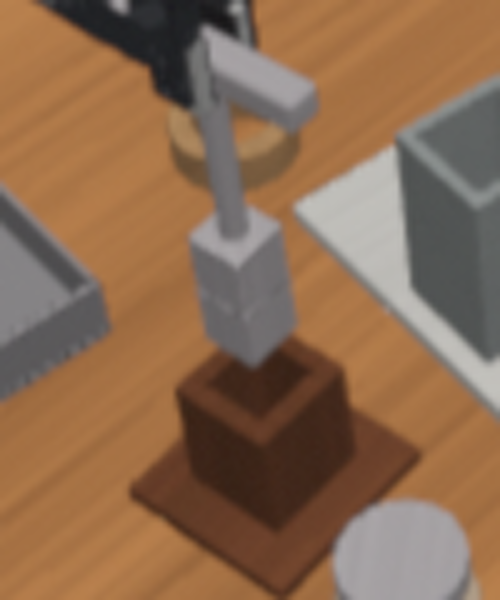

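Image 14: the socket (bottom corner (258,366)) is directly above the well (centre about (262,388)) with its faces parallel. Lowering.

>>> move_arm([
  [0,0,-0.008],
  [0,0,-0.008],
  [0,0,-0.008],
  [0,0,-0.006],
  [0,0,-0.006],
  [0,0,-0.006],
  [0,0,0],
], roll=[0,0,0,0,0,0,0])

```text
clock: 47.15
tcp_pos: [0.5924, -0.2972, 0.2681]
orientation: [0.999, 0.044, -0.001, -0.001]
contact_force: [0.8, 0.4, -4.8]
finger_gap: 0.164
```

>>> move_arm([
  [0,0,-0.006],
  [0,0,-0.006],
  [0,0,-0.006],
  [0,0,-0.006],
  [0,0,-0.006],
  [0,0,-0.006],
  [0,0,-0.006],
  [0,0,-0.002],
  [0,0,0],
  [0,0,0],
], roll=[0,0,0,0,0,0,0,0,0,0])

```text
clock: 47.98
tcp_pos: [0.593, -0.2976, 0.2263]
orientation: [0.999, 0.044, -0.0, -0.0]
contact_force: [-0.7, -0.5, -4.1]
finger_gap: 0.173
```

>>> move_arm([
  [0,0,-0.001],
  [0,0,-0.001],
  [0,0,-0.001],
  [0,0,0],
  [0,0,0],
], roll=[0,0,0,0,0])

```text
clock: 48.4
tcp_pos: [0.5932, -0.2977, 0.2241]
orientation: [0.999, 0.044, 0.0, 0.0]
contact_force: [0.0, 0.5, -1.2]
finger_gap: 0.164
```

>>> move_arm([
  [0,0,0],
  [0,0,0],
  [0,0,0],
  [0,0,0],
  [0,0,0],
], roll=[0,0,0,0,0], gripper=0.4)

```text
clock: 48.82
tcp_pos: [0.5932, -0.2977, 0.224]
orientation: [0.999, 0.044, 0.0, 0.0]
contact_force: [-0.7, 0.1, 0.3]
finger_gap: 0.598
```

>>> move_arm([
  [0,0,0.01],
  [0,0,0.02],
  [0,0,0.02],
  [0,0,0.02],
  [0,0,0.02],
  [0,0,0.02],
  [0,0,0],
], roll=[0,0,0,0,0,0,0])

```text
clock: 49.4
tcp_pos: [0.5944, -0.2985, 0.3404]
orientation: [0.999, 0.044, 0.004, 0.003]
contact_force: [0.7, -1.3, 1.6]
finger_gap: 0.601
```

>>> move_arm([
  [-0.02,-0.03,0],
  [-0.02,-0.03,0],
  [-0.02,-0.03,0],
  [-0.02,-0.03,0],
  [-0.02,-0.03,0],
  [-0.02,-0.03,0],
  [-0.02,-0.03,0],
  [-0.02,-0.03,0],
  [-0.02,-0.03,0],
  [-0.02,-0.03,0],
  [0,0,0],
  [0,0,0],
], roll=[0,0,0,0,0,0,0,0,0,0,0,0])

```text
clock: 50.4
tcp_pos: [0.3912, -0.5989, 0.3319]
orientation: [0.999, 0.042, -0.0, -0.001]
contact_force: [0.2, 0.7, 0.5]
finger_gap: 0.6
```

```bash
python3 - <<'E'
from plant import camera
import cv2,numpy as np
t=camera('top')['pixels'][140:290,240:440,::-1]; s=camera('scene')['pixels'][180:360,70:360,::-1]
t=cv2.resize(t,None,fx=2,fy=2,interpolation=cv2.INTER_CUBIC); s=cv2.resize(s,None,fx=2.2,fy=2.2,interpolation=cv2.INTER_CUBIC)
cv2.imwrite('pics/f.png',s); o=np.zeros((590,638,3),np.uint8)
o=np.zeros((600,800,3),np.uint8); t2=cv2.resize(t,(345,259)); s2=cv2.resize(s,(550,341)); o[:259,:345]=t2; o[259:,:550]=s2; cv2.imwrite('pics/f.png',o)
E
```

```text
(no output)
```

View pics/f.png

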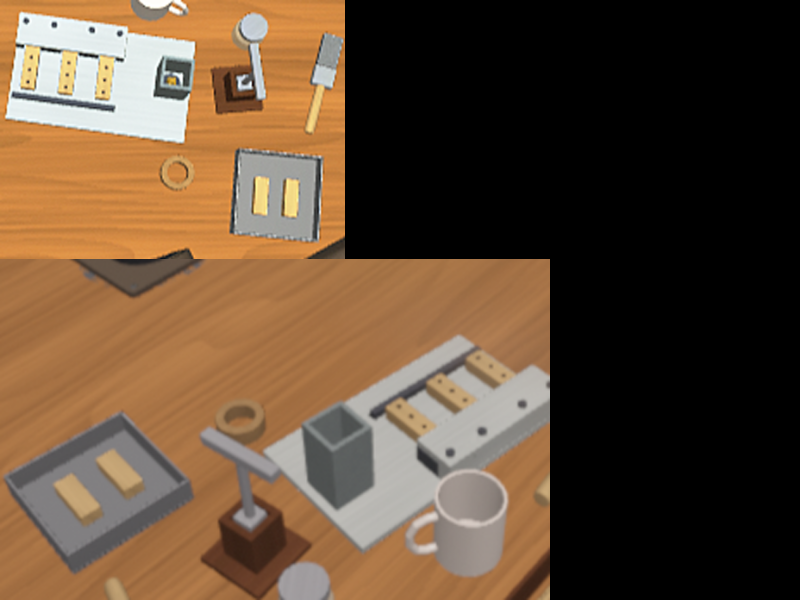

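Image 15 shows the final state: rails at (30,68), (66,73) and (104,78) in front of the raised gate, key upright at (250,490), both offcuts in the tray at (261,196) and (291,198), and the arm clear.

```bash
python3 -c "
from plant import sign_off; print(sign_off())"
```

```text
the job is handed in; nothing more can be done
None
```

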